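# Slide boxes into the catch-locked chest

### The arm

A 6-joint arm with a two-finger parallel gripper is mounted at the origin on a cart in front of the work surface, level with it; the furniture and walls round the work are solid. World frame = base frame: x ahead of the robot, y to its left, z up, the work surface at z = 0. Lengths are in m, angles in degrees, forces in N, time in s.
With the tool pointing down it reaches from about 0.35 to 0.875 m from the base axis. Payload 4.2 kg.
Tool frame: the origin (TCP) lies between the finger pads; the fingertips stand 17 mm ahead of it and the grasp point (between the pads) lies 2 mm behind it; z points along the fingers, y is the line along which they close (so a half turn about z gives the same grasp; the last joint's range is limited). The gripper opens to 87 mm and grips with 3 to 60 N. Pads are 19 mm wide; open, the fingers measure 117 mm over their backs; the gripper's body (75 mm by 190 mm) begins 51 mm behind the grasp point.
Start: joints at [88.327, 22.042, 0.453, 0, -68.411, -14.817], TCP at [0.177, 0.599, 0.24] pointing down, gripper open.
Joint ranges: [-179.83, 179.83], [-69.29, 118.12], [-61.27, 80.66], [-181.25, 117.63], [-171.15, -9.14], [-177.46, 177.46]. Speed limits (degrees/s): [159.86, 159.86, 180, 180, 180, 180].

### API

Orientations are given as a 3x3 rotation matrix whose columns are the frame's x, y, z axes.
In Python, from station import r gives the robot as it stands.
- The arm moves only by the tool servo_tool, never from a script. Its argument "targets" is a list of rows, each a list of 5 numbers: the shift along the world's x, y, z in units of 30 mm (1.0 is 30 mm), then the turn about the world's z in rad, then the finger opening in mm, from 0 to 87. In form: [[x, y, z, turn, gripper], ...]. A call has exactly 5 rows; each row is the pose to reach, as a shift and turn from the pose commanded when the call began; what a row does not reach only later rows make up. A row lasts 1/12 s, in which the tool goes at most 41.7 mm and 7.16 degrees, less where a joint would pass 70% of its speed; a pose out of reach is approached as far as the arm can. A call with a gripper value outside its range is refused whole. The fingers move at their own pace and stop on an object; the grip force is fixed at half the most. Time passes only in rows, so rows that repeat a pose let the fingers close, or fill a call up. It gives the time, the measured TCP pose, the force, the opening and the grip force at its end, in the units of the state.
- r.sense(): the state, without advancing time (a new reading comes with each control period).
- r.capture(name): name is "scene" or "top"; returns a dict with "pixels" (480x640x3 uint8, red, green, blue), "fx", "fy", "cx", "cy" (pixels), "world_from_camera" (4x4, takes a point from camera to world coordinates). Camera axes: x right, y down, z forward; pixel columns grow to the right and rows downward; lengths in m; the calibration is good to about 2 mm. A picture is of the moment at which its call begins. There is no depth.
- r.finish_job(): hands the job in; it is judged then, once.
The state is a dict: "time_s": time; "joints": joint angles; "joint_velocities": joint speeds; "effort": joint torques, N m; "tcp_pos": TCP position; "ee_rot": TCP orientation; "wrist_force": force on the tool from outside, world axes, zero at the start; "moment": the same for the moment, N m; "gripper_width": opening from 0.0 (shut) to 1.0 (fully open); "gripper_force": force on a finger pad.
Only numpy, scipy, OpenCV 4.12 (cv2) and the standard library are available. Lean on these libraries where they do the work, as an engineer would, in place of code of your own. Each camera call takes 0.05 s, during which the arm holds its last target. There are 200 camera calls.

### The job

Put every blue slide box on the desk away in the grey storage chest. First take the bench timer off the deck behind the lid, where it is in the lid's way, and put it on the desk beside the chest; then slide the lid fully back - its catch may or may not be on, so try the lid, and if it is held turn the black knob some way and try again - lay all the boxes flat on the bottom of the well and slide the lid fully shut. Leave the wash bottle and the spray bottle where they are; the catch need not be put on again.

Things in the scene. Friction and masses are not known exactly. Their poses are not given: they have to be found in the camera images.
- chest: grey storage chest fixed to the desk, 400 mm long (its x, -120 to +280 mm) and 248 mm wide (y); origin on the desk under the centre of its well, x away from the robot, z up. In front (x -100 to +104 mm) an open well with 12 mm walls, rim 64 mm above the desk, covered by a sliding lid; behind it (x 104 to 280 mm) a flat deck 64 mm above the desk.
- well (a point): centre of the floor of the well, 10 mm above the desk, axes as the chest. Inside the well measures x -100 to +104 mm, y -112 to +112 mm, 54 mm deep to the rim: room for four slide boxes in two rows of two, long sides along x.
- deck (a point): middle of the deck's top, 64 mm above the desk and 190 mm behind the well's centre. The lid, as it opens, passes 6 mm above the deck and sweeps off what stands there.
- lid (a joint): how far the lid is open, m: 0 shut, 0.2 fully open; it slides along the chest's +x to open and stays where left. Friction 2 N plus 6 N per m/s; 0.6 kg. With the catch on it gives under 5 mm and stops hard; with the catch off it runs freely. A grey plastic plate 212 (x) x 262 (y) x 8 mm, top 78 mm above the desk; fully open its front edge is 90 mm behind the well's centre.
- lid_handle (a point): middle of the grip bar on the lid: round steel bar 12 mm thick, 90 mm long along the chest's y, carried by a post at each end, its centre 112 mm above the desk, 34 mm above the lid's top. Moves with the lid. With the lid shut it lies at chest x 0, y -30 mm.
- knob_grip (a point): point on the vertical axis of the black knob on the lid, 130 mm to the chest's +y side of the grip bar's middle, 102 mm above the desk: the height to grip. Round, 40 mm across, finely ribbed, unmarked, 78 to 110 mm above the desk. Turns either way without stops, friction 0.1 N m, and stays where left. The point moves with the lid but does not turn with the knob.
- catch (a point): the knob's axis at the lid's underside, where the hidden catch turns with the knob: it bars the lid over about 120 degrees of the turn and leaves it free over about 120, with stiff or doubtful spots between; nothing outside shows which. From any start that bars the lid, turning clockwise seen from above frees it somewhere within 130 degrees, and from there it stays free for about 110 degrees.
- timer: white digital bench timer, a block 39 (x) x 66 (y) x 58 (z) mm, 70 g, standing on the deck behind the lid; origin at the centre of its underside, z up as it stands
- slides_0: dark blue closed box of glass slides, 62 (x) x 86 (y) x 32 (z) mm, about 90 g; origin at the centre of its underside. May be absent (None).
- slides_1: dark blue closed box of glass slides, 62 (x) x 86 (y) x 32 (z) mm, about 90 g; origin at the centre of its underside. May be absent (None).
- slides_2: dark blue closed box of glass slides, 62 (x) x 86 (y) x 32 (z) mm, about 90 g; origin at the centre of its underside. May be absent (None).
- slides_3: dark blue closed box of glass slides, 62 (x) x 86 (y) x 32 (z) mm, about 90 g; origin at the centre of its underside. May be absent (None).
- wash_bottle: white wash bottle with a red cap and spout, 97 x 66 x 194 mm, standing on the desk at the left: leave it; origin at the centre of its underside
- spray_bottle: white spray bottle with a red pump, 39 x 40 x 140 mm, standing on the desk at the right: leave it; origin at the centre of its underside
Things that resemble listed ones, but are neither listed nor needed, are in the scene too. Leave any yellow look-alike of the slides_0 alone.

How it is judged (in metres and radians):
On the way, in this order (a step that is already met when the one before it is completed fails the run):
1. the timer is off the deck and the lid is slid back at least 185 mm (value of joint lid above 0.185 m and height (world z) of timer below 0.045 m and (y of timer in the frame of well above 0.125 m or y of timer in the frame of well below -0.125 m or x of timer in the frame of well below -0.12 m or x of timer in the frame of well above 0.28 m)), for 0.2 s.
2. every slide box lies flat on the floor of the well while the lid is open (value of joint lid above 0.15 m and x of slides_0 in the frame of well between -0.09 and 0.09 m and y of slides_0 in the frame of well between -0.1 and 0.1 m and z of each of slides_0, slides_1, slides_2, slides_3 in the frame of well below 0.012 m and angle between each of slides_0, slides_1, slides_2, slides_3's own z axis and vertical below 0.15 rad and x of slides_1 in the frame of well between -0.09 and 0.09 m and y of slides_1 in the frame of well between -0.1 and 0.1 m and x of slides_2 in the frame of well between -0.09 and 0.09 m and y of slides_2 in the frame of well between -0.1 and 0.1 m and x of slides_3 in the frame of well between -0.09 and 0.09 m and y of slides_3 in the frame of well between -0.1 and 0.1 m), for 0.2 s.
At the end, for the whole second after the job is handed in: The lid is shut to within 6 mm; every slide box lies flat (within 0.15 rad) on the floor of the well; the timer is at rest on the desk outside the chest (value of joint lid below 0.006 m and height (world z) of timer below 0.045 m and (y of timer in the frame of well above 0.125 m or y of timer in the frame of well below -0.125 m or x of timer in the frame of well below -0.12 m or x of timer in the frame of well above 0.28 m) and linear speed of timer below 0.02 m/s and x of slides_0 in the frame of well between -0.09 and 0.09 m and y of slides_0 in the frame of well between -0.1 and 0.1 m and z of each of slides_0, slides_1, slides_2, slides_3 in the frame of well below 0.012 m and angle between each of slides_0, slides_1, slides_2, slides_3's own z axis and vertical below 0.15 rad and x of slides_1 in the frame of well between -0.09 and 0.09 m and y of slides_1 in the frame of well between -0.1 and 0.1 m and x of slides_2 in the frame of well between -0.09 and 0.09 m and y of slides_2 in the frame of well between -0.1 and 0.1 m and x of slides_3 in the frame of well between -0.09 and 0.09 m and y of slides_3 in the frame of well between -0.1 and 0.1 m); the robot touches nothing.
It fails at once if the wash bottle is moved more than 40 mm (distance of wash_bottle from where it was at the start of the episode above 0.04 m).
It fails at once if the spray bottle is moved more than 40 mm (distance of spray_bottle from where it was at the start of the episode above 0.04 m).
Of slides_0, slides_1, slides_2, slides_3 only 3 to 4 are there at a start; the rules pass over those that are not, and their reading is None.
At some moment in a run one of slides_0, slides_1, slides_2, slides_3 may be knocked a few centimetres aside while the robot is not near it.
Once in a run the grip may slacken for a moment while it holds something.
It also fails if it takes over 210 s, if anything falls off the work surface, if the arm or the gripper's body presses on something with over 40 N, if the wrist force passes 120 N, or if a joint passes its speed limit or range.

## Working session

There is one attempt and no reset: what is moved stays moved. The work goes in short steps, Python scripts to look and compute and a tool call to move; the robot and the scene stay as the last step left them, time stands still between calls to the robot, and variables do not carry over. Pictures are saved under pics/ and viewed, at most 14 in all, crops included, and the job is handed in when it is done.

Besides the shell and the picture viewer there is one more tool, called after "Request:" as a command line: name --pt "numbers of a row" for each row, then --argument value for the rest. servo_tool: Moves the arm, as the interface text tells. Its arguments: {"type":"object","properties":{"targets":{"type":"array","items":{"type":"array","items":{"type":"number"}}}},"required":["targets"]}

```bash
mkdir -p pics; ls; python3 - <<'E'
from station import r
import cv2,numpy as np
s=r.sense();print(s)
for n in("scene","top"):
    c=r.capture(n);cv2.imwrite(f"pics/{n}0.png",c["pixels"][:,:,::-1]);print(n,c["fx"],c["fy"],c["cx"],c["cy"],np.round(c["world_from_camera"],4).tolist())
E
```

```text
pics
{'time_s': 0.0, 'joints': array([ 8.83265546e+01,  2.20921373e+01,  3.77496461e-01, -2.84741470e-02,
       -6.84112366e+01, -1.48152423e+01]), 'joint_velocities': array([-0.06079118, -0.09676326, -0.05462335, -0.01129022, -0.00562385,
        0.09482649]), 'effort': array([-1.37722282e-04, -3.90666890e+01,  1.87405497e+01,  4.22007009e+00,
        1.10024022e-02, -1.88079389e-04]), 'tcp_pos': array([0.1772268 , 0.59874001, 0.23843081]), 'ee_rot': array([[ 9.58823762e-01, -2.84001262e-01, -5.26064524e-04],
       [-2.84001725e-01, -9.58821285e-01, -2.18250000e-03],
       [ 1.15430890e-04,  2.24203609e-03, -9.99997480e-01]]), 'wrist_force': array([-0.73294043, -0.16210259,  0.2387676 ]), 'moment': array([-0.03376155, -0.0008182 , -0.04789222]), 'gripper_force': 0.0, 'gripper_width': 1.001357597151099}
scene 434.1900321331975 434.1900321331975 317.1832214308109 240.478243533699 [[0.7679, -0.3394, 0.5433, 0.0027], [-0.6402, -0.3752, 0.6704, -0.6376], [-0.0236, -0.8626, -0.5054, 0.5905], [0.0, 0.0, 0.0, 1.0]]
top 584.132842966341 584.132842966341 314.8030975677803 235.68424214385365 [[-0.0217, -0.9929, 0.1165, 0.3407], [-0.9997, 0.023, 0.0094, -0.0206], [-0.012, -0.1163, -0.9931, 1.5417], [0.0, 0.0, 0.0, 1.0]]
```

View pics/scene0.png

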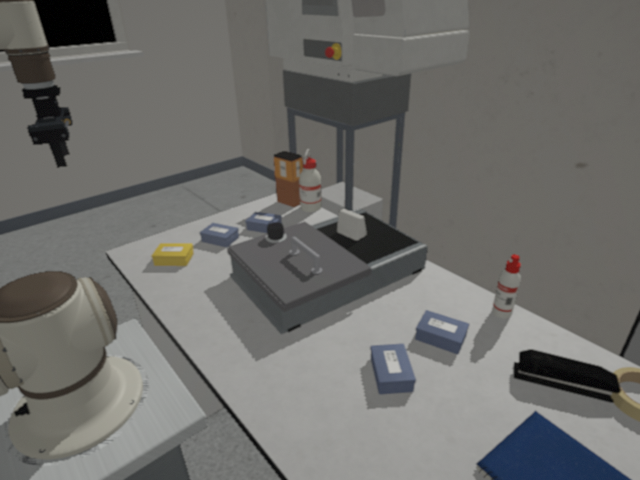

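View pics/top0.png

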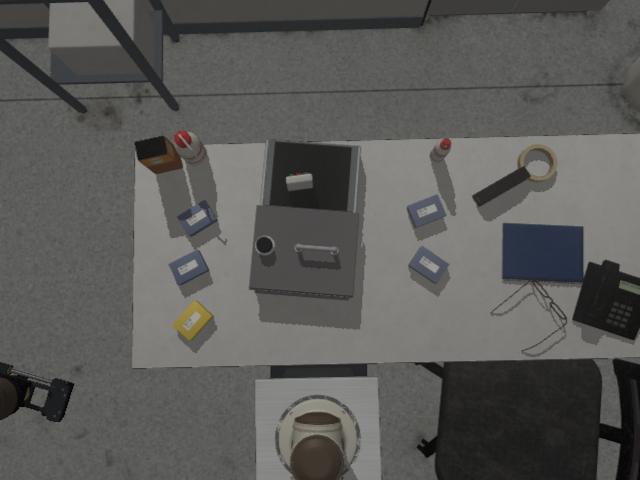

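Top view: four blue boxes at (197,218), (189,267), (426,211) and (428,264). The yellow look-alike at (193,321) and the large blue folder at (543,252) don't fit the description. The timer is at (299,181) on the deck, the knob at (265,245), the bar at (316,249). I'll confirm all of this in one enlarged crop while fitting box models in both views.

```bash
cat > h.py <<'E'
from station import r
import cv2,numpy as np
from scipy.optimize import minimize
def proj(c,P):
    T=np.linalg.inv(np.array(c["world_from_camera"]));q=np.asarray(P)@T[:3,:3].T+T[:3,3]
    return np.c_[c["fx"]*q[:,0]/q[:,2]+c["cx"],c["fy"]*q[:,1]/q[:,2]+c["cy"]]
def ray(c,uv):
    W=np.array(c["world_from_camera"]);d=W[:3,:3]@[(uv[0]-c["cx"])/c["fx"],(uv[1]-c["cy"])/c["fy"],1]
    return W[:3,3],d
def onz(c,uv,z):
    o,d=ray(c,uv);return o+d*(z-o[2])/d[2]
def tri(c1,u1,c2,u2):
    o,d=ray(c1,u1);p,e=ray(c2,u2);s=np.linalg.lstsq(np.c_[d,-e],p-o,rcond=None)[0]
    return (o+d*s[0]+p+e*s[1])/2,np.linalg.norm(o+d*s[0]-p-e*s[1])
def corners(p,dims):
    x,y,z,a=p;B=np.array([[i*dims[0]/2,j*dims[1]/2,k*dims[2]] for i in(-1,1) for j in(-1,1) for k in(0,1)])
    R=np.array([[np.cos(a),-np.sin(a),0],[np.sin(a),np.cos(a),0],[0,0,1]]);return B@R.T+[x,y,z]
def blobs(c,lo,hi,amin):
    m=cv2.inRange(cv2.cvtColor(c["pixels"],cv2.COLOR_RGB2HSV),lo,hi);m=cv2.morphologyEx(m,cv2.MORPH_CLOSE,np.ones((5,5)))
    return [cv2.convexHull(k).reshape(-1,2).astype(np.float32) for k in cv2.findContours(m,0,1)[0] if cv2.contourArea(k)>amin]
def fit(obs,dims,p0,fixz=None):
    def cost(q):
        p=[q[0],q[1],q[2] if fixz is None else fixz,q[-1]];t=0
        for c,h in obs:
            g=cv2.convexHull(proj(c,corners(p,dims)).astype(np.float32));i=cv2.intersectConvexConvex(g,h)[0]
            t+=1-i/(cv2.contourArea(g)+cv2.contourArea(h)-i)
        return t
    best=None
    for a in np.arange(0,np.pi,.4):
        q0=[p0[0],p0[1],a] if fixz is not None else [p0[0],p0[1],0,a]
        n=len(q0);sx=np.vstack([q0]+[np.array(q0)+np.eye(n)[i]*([.02]*(n-1)+[.3])[i] for i in range(n)])
        s=minimize(cost,q0,method="Nelder-Mead",options=dict(initial_simplex=sx,maxiter=400))
        if best is None or s.fun<best.fun:best=s
    return best.x,best.fun
def slides(t,s,fixz=None):
    T=blobs(t,(100,80,40),(130,255,255),250);S=blobs(s,(100,80,40),(130,255,255),150) if s else []
    out=[]
    for h in T:
        if cv2.contourArea(h)>2500:continue
        g=onz(t,h.mean(0),.02);obs=[(t,h)]
        if s:
            u=proj(s,[g])[0];k=[b for b in S if cv2.pointPolygonTest(b,(float(u[0]),float(u[1])),True)>-8]
            if k:obs.append((s,k[0]))
        p,f=fit(obs,(.062,.086,.032),g,0. if len(obs)<2 else fixz)
        p[-1]=(p[-1]+np.pi/2)%np.pi-np.pi/2
        print("slide",np.round(h.mean(0)),"pose",np.round(p[:-1],4),"yaw",round(np.degrees(p[-1]),1),"views",len(obs),"cost",round(f,3));out.append(p)
    return out
E
python3 - <<'E'
from h import *
t=r.capture("top");s=r.capture("scene")
slides(t,s)
a=cv2.resize(t["pixels"][130:310,130:460,::-1],None,fx=2.42,fy=2.42,interpolation=2)
cv2.imwrite("pics/cropt.png",a[:600,:800])
b=cv2.resize(s["pixels"][190:340,190:440,::-1],None,fx=3.2,fy=3.2,interpolation=2);cv2.imwrite("pics/crops.png",b)
E
```

```text
(no output)
```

View pics/cropt.png

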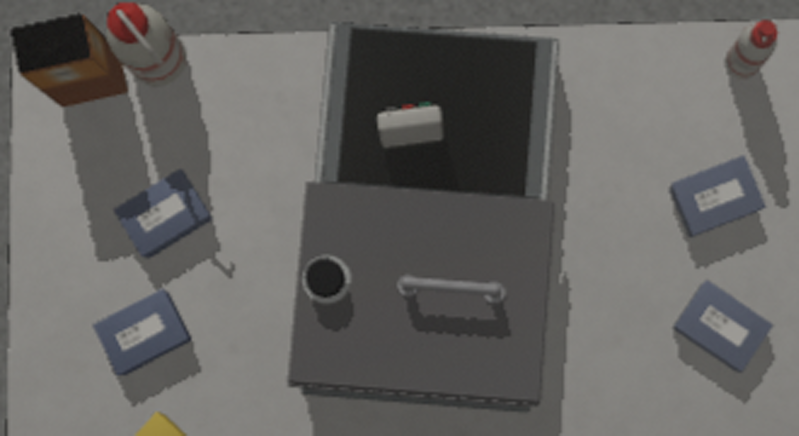

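View pics/crops.png

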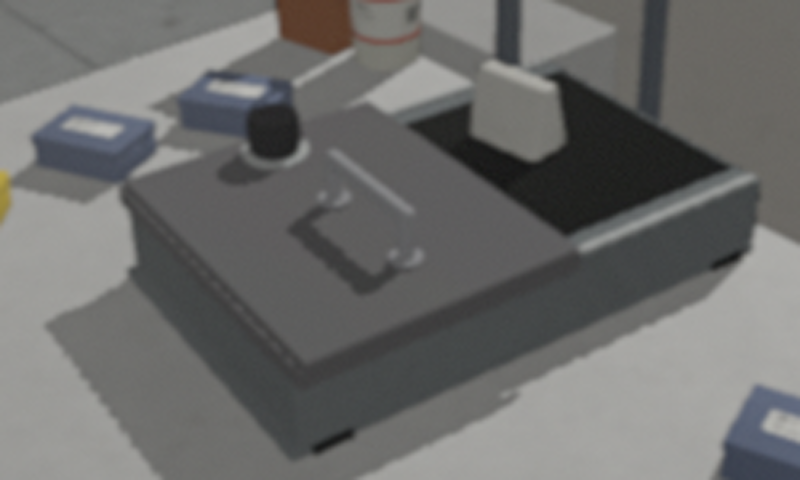

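The crops confirm four blue boxes, all with white labels and slide-box sized, plus the grey lid with its bar and knob and the white timer on the black deck. The colour threshold was too strict, so I'll loosen it and triangulate the chest features.

```bash
python3 - <<'E'
from h import *
t=r.capture("top");s=r.capture("scene")
hs=cv2.cvtColor(t["pixels"],cv2.COLOR_RGB2HSV);print(hs[258,418],hs[204,418],hs[205,195],hs[260,310],hs[270,190],hs[180,230])
hs=cv2.cvtColor(s["pixels"],cv2.COLOR_RGB2HSV);print(hs[382,400],hs[310,320])
T=lambda x,y:(130+x/2.42,130+y/2.42)
S=lambda x,y:(190+x/3.2,190+y/3.2)
for n,a,b in [("barL",(407,286),(332,152)),("barR",(494,293),(410,212)),("knob top",(326,278),(272,112)),("lid FL",(290,383),(123,186)),("lid FR",(540,401),(308,365)),("lid BR",(553,203),(578,243)),("lid BL",(307,182),(367,103)),("deck end R",(557,40),(757,178)),("timer FLtop",(378,128),(488,62)),("timer FR top",(442,120),(555,85))]:
    print(n,*[np.round(v,4) for v in tri(t,T(*a),s,S(*b))])
E
```

```text
[112  45 102] [111  47 103] [113  27 113] [165   7  72] [112  26 107] [ 15  11 141]
[111  65  83] [90 10 73]
barL [0.4791 0.0334 0.1185] 0.003
barR [ 0.4717 -0.0555  0.115 ] 0.0065
knob top [0.4886 0.1166 0.113 ] 0.0004
lid FL [0.3841 0.1591 0.0734] 0.0001
lid FR [ 0.36   -0.0991  0.0774] 0.0005
lid BR [ 0.5652 -0.1186  0.0814] 0.0008
lid BL [0.5941 0.1396 0.0737] 0.0011
deck end R [ 0.7433 -0.1285  0.064 ] 0.0017
timer FLtop [0.6434 0.0584 0.1224] 0.0076
timer FR top [ 0.6492 -0.0072  0.1258] 0.0072
```

```bash
sed -i 's/(100,80,40),(130,255,255),250/(105,20,40),(122,255,255),250/;s/(100,80,40),(130,255,255),150/(105,28,40),(122,255,255),150/' h.py; python3 - <<'E'
from h import *
t=r.capture("top");s=r.capture("scene")
slides(t,s)
print("fixz");slides(t,s,0.)
T=lambda x,y:(130+x/2.42,130+y/2.42)
S=lambda x,y:(190+x/3.2,190+y/3.2)
f=lambda F,l:cv2.convexHull(np.array([F(*p) for p in l],np.float32))
a=f(T,[(378,113),(440,106),(443,140),(382,148)]);b=f(S,[(488,60),(556,84),(566,137),(536,161),(470,133),(476,70)])
print("timer",fit([(t,a),(s,b)],(.039,.066,.058),(.65,.03),.064),fit([(t,a),(s,b)],(.039,.066,.058),(.65,.03)))
for n,u in(("wash",(193,150)),("spray",(441,152))):print(n,onz(t,u,.05))
E
```

```text
slide [187. 268.] pose [ 0.4451  0.3298 -0.0045] yaw 26.7 views 2 cost 0.269
slide [427. 263.] pose [ 0.4373 -0.2988 -0.0021] yaw -37.9 views 2 cost 0.214
slide [197. 217.] pose [ 0.574   0.3044 -0.0018] yaw 33.4 views 2 cost 0.34
slide [427. 211.] pose [ 0.5787 -0.2984 -0.0027] yaw 21.9 views 2 cost 0.216
slide [29. 32.] pose [1.1055 0.7882] yaw -26.1 views 1 cost 0.56
slide [381.  22.] pose [ 1.1047 -0.2171] yaw 31.0 views 1 cost 0.706
fixz
slide [187. 268.] pose [0.4441 0.3276] yaw 23.9 views 2 cost 0.276
slide [427. 263.] pose [ 0.4371 -0.2986] yaw -38.4 views 2 cost 0.216
slide [197. 217.] pose [0.5739 0.3037] yaw 33.4 views 2 cost 0.342
slide [427. 211.] pose [ 0.5783 -0.2981] yaw 22.3 views 2 cost 0.22
slide [29. 32.] pose [1.1055 0.7882] yaw -26.1 views 1 cost 0.56
slide [381.  22.] pose [ 1.1047 -0.2171] yaw 31.0 views 1 cost 0.706
timer (array([ 0.64794856,  0.02705391, -0.15792167]), np.float64(0.5368430384876972)) (array([ 0.64847741,  0.02754718,  0.06101839, -0.17259324]), np.float64(0.5324656010284887))
wash [0.74936721 0.30806466 0.05      ]
spray [ 0.72784056 -0.34031515  0.05      ]
```

Chest: well centre near (0.479, 0.019), yaw -5.3°. Heights agree with the text. Timer: near (0.652, 0.028) on the deck, yaw about +5°. I'll move above the timer now.

Request:
servo_tool --pt "0.8 -0.95 0 0.02 87" --pt "1.6 -1.9 0 0.04 87" --pt "2.4 -2.86 0 0.06 87" --pt "3.2 -3.8 0 0.08 87" --pt "3.96 -4.76 0 0.1 87"

```text
time_s: 0.82
tcp_pos: [0.297, 0.4551, 0.2397]
ee_rot: [[0.983, -0.185, 0.0], [-0.185, -0.983, 0.0], [0.0, -0.0, -1.0]]
wrist_force: [1.0, 0.2, 0.6]
gripper_width: 1.005
gripper_force: 0.0
```

Request:
servo_tool --pt "0.8 -0.95 0 0.02 87" --pt "1.6 -1.9 0 0.04 87" --pt "2.4 -2.86 0 0.06 87" --pt "3.2 -3.8 0 0.08 87" --pt "3.96 -4.76 0 0.1 87"

```text
time_s: 1.23
tcp_pos: [0.4159, 0.3122, 0.2399]
ee_rot: [[0.996, -0.086, 0.001], [-0.086, -0.996, 0.001], [0.0, -0.001, -1.0]]
wrist_force: [1.1, 0.5, -0.1]
gripper_width: 1.001
gripper_force: 0.0
```

Request:
servo_tool --pt "0.8 -0.95 0 0.02 87" --pt "1.6 -1.9 0 0.04 87" --pt "2.4 -2.86 0 0.06 87" --pt "3.2 -3.8 0 0.08 87" --pt "3.96 -4.76 0 0.1 87"

```text
time_s: 1.65
tcp_pos: [0.5348, 0.1693, 0.2398]
ee_rot: [[1.0, 0.013, 0.001], [0.013, -1.0, 0.0], [0.001, -0.0, -1.0]]
wrist_force: [0.6, 0.5, -0.4]
gripper_width: 1.002
gripper_force: 0.0
```

Request:
servo_tool --pt "0.8 -0.95 0 0.02 87" --pt "1.6 -1.9 0 0.04 87" --pt "2.4 -2.86 0 0.06 87" --pt "3.2 -3.8 0 0.075 87" --pt "3.95 -4.75 0 0.075 87"

```text
time_s: 2.07
tcp_pos: [0.6534, 0.0267, 0.2396]
ee_rot: [[0.996, 0.088, 0.0], [0.088, -0.996, 0.0], [0.0, -0.0, -1.0]]
wrist_force: [-0.6, 0.3, 0.2]
gripper_width: 0.999
gripper_force: 0.0
```

Request:
servo_tool --pt "0 0 -1.2 0 87" --pt "0 0 -2.4 0 87" --pt "0 0 -3.4 0 87" --pt "0 0 -4.2 0 87" --pt "0 0 -4.75 0 87"

```text
time_s: 2.48
tcp_pos: [0.6508, 0.0278, 0.0937]
ee_rot: [[0.996, 0.086, -0.005], [0.086, -0.996, -0.001], [-0.005, 0.0, -1.0]]
wrist_force: [-0.5, -0.3, 0.4]
gripper_width: 1.0
gripper_force: 0.0
```

Request:
servo_tool --pt "0 0 0 0 40" --pt "0 0 0 0 40" --pt "0 0 0 0 40" --pt "0 0 0 0 40" --pt "0 0 0 0 40"

```text
time_s: 2.9
tcp_pos: [0.6534, 0.0287, 0.0991]
ee_rot: [[0.996, 0.087, 0.004], [0.087, -0.996, 0.001], [0.004, -0.0, -1.0]]
wrist_force: [0.0, 0.6, 1.1]
gripper_width: 0.751
gripper_force: 29.9
```

Request:
servo_tool --pt "0 0 0.8 0 40" --pt "0 0 1.7 0 40" --pt "0 -0.8 2.4 -0.1 40" --pt "0 -1.7 2.5 -0.2 40" --pt "0.1 -2.8 2.5 -0.3 40"

```text
time_s: 3.32
tcp_pos: [0.6565, -0.055, 0.1761]
ee_rot: [[0.977, -0.213, 0.007], [-0.213, -0.977, 0.001], [0.006, -0.002, -1.0]]
wrist_force: [0.2, -0.4, -2.3]
gripper_width: 0.752
gripper_force: 29.9
```

Request:
servo_tool --pt "0 -1.1 0 -0.12 40" --pt "0 -2.2 0 -0.24 40" --pt "0 -3.3 0 -0.36 40" --pt "0.1 -4.3 0 -0.48 40" --pt "0.15 -5 0 -0.6 40"

```text
time_s: 3.73
tcp_pos: [0.6597, -0.2083, 0.1731]
ee_rot: [[0.682, -0.731, 0.002], [-0.731, -0.682, -0.0], [0.001, -0.001, -1.0]]
wrist_force: [0.5, 0.1, -0.2]
gripper_width: 0.75
gripper_force: 29.9
```

Request:
servo_tool --pt "0 0 0 -0.12 40" --pt "0 0 -0.4 -0.24 40" --pt "0 0 -1 -0.36 40" --pt "0 0 -1.6 -0.48 40" --pt "0 0 -2.1 -0.6 40"

```text
time_s: 4.15
tcp_pos: [0.6595, -0.2057, 0.1089]
ee_rot: [[0.151, -0.989, 0.001], [-0.989, -0.151, 0.0], [-0.0, -0.001, -1.0]]
wrist_force: [-0.9, -0.4, -0.8]
gripper_width: 0.749
gripper_force: 29.9
```

Request:
servo_tool --pt "0 0 -0.6 -0.07 40" --pt "0 0 -1.2 -0.07 40" --pt "0 0 -1.8 -0.07 40" --pt "0 0 -2.2 -0.07 40" --pt "0 0 -2.4 -0.07 40"

```text
time_s: 4.57
tcp_pos: [0.6589, -0.2054, 0.0356]
ee_rot: [[0.088, -0.996, -0.002], [-0.996, -0.088, 0.001], [-0.001, 0.002, -1.0]]
wrist_force: [0.3, -0.5, -1.1]
gripper_width: 0.753
gripper_force: 29.9
```

```bash
python3 - <<'E'
from h import *
t=r.capture("top");s=r.capture("scene");print(r.sense()["wrist_force"],r.sense()["gripper_width"]*87)
a=cv2.resize(t["pixels"][130:310,300:460,::-1],None,fx=3,fy=3);b=s["pixels"][170:350,250:520,::-1]
b=cv2.resize(b,(800-480,540*320//400)) if 0 else cv2.resize(b,(320,213))
im=np.zeros((540,800,3),np.uint8);im[:,:480]=a;im[:213,480:]=b;cv2.imwrite("pics/timer1.png",im)
E
```

```text
[ 0.09943831  0.04465735 -0.07776156] 65.32920164313781
```

View pics/timer1.png

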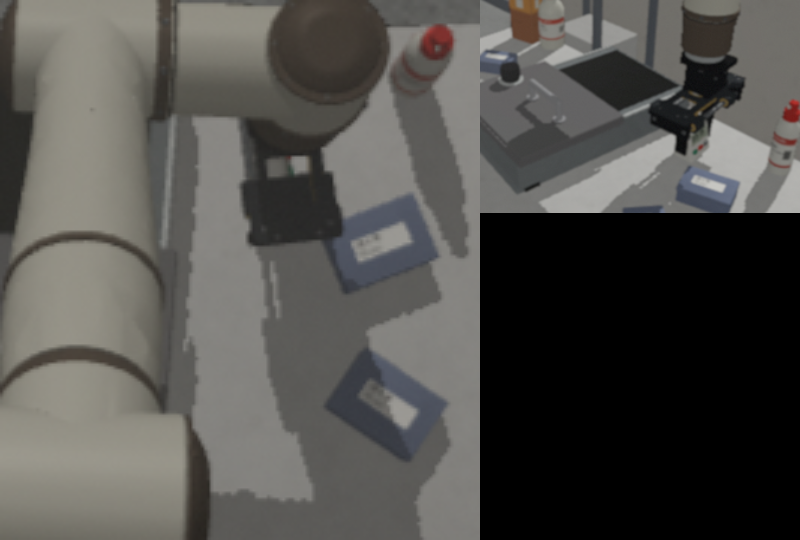

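Request:
servo_tool --pt "0 0 -0.1 0 40" --pt "0 0 -0.13 0 40" --pt "0 0 -0.13 0 85" --pt "0 0 -0.13 0 85" --pt "0 0 -0.13 0 85"

```text
time_s: 5.08
tcp_pos: [0.6599, -0.2056, 0.0335]
ee_rot: [[0.088, -0.996, 0.001], [-0.996, -0.088, 0.0], [0.0, -0.001, -1.0]]
wrist_force: [0.4, -0.4, -0.4]
gripper_width: 0.895
gripper_force: 0.0
```

Request:
servo_tool --pt "0 0 0 0 85" --pt "0 0 0.8 0 85" --pt "0 0 1.8 0 85" --pt "0 0 3 0 85" --pt "0 0 4.3 0 85"

```text
time_s: 5.5
tcp_pos: [0.6588, -0.2055, 0.1621]
ee_rot: [[0.088, -0.996, -0.003], [-0.996, -0.088, 0.0], [-0.001, 0.003, -1.0]]
wrist_force: [0.4, -0.1, -0.7]
gripper_width: 0.975
gripper_force: 0.0
```

Request:
servo_tool --pt "-0.5 0.5 0.7 -0.04 70" --pt "-1.3 1.4 1.2 -0.08 70" --pt "-2.2 2.3 1.2 -0.12 70" --pt "-3.1 3.25 1.2 -0.15 70" --pt "-4 4.2 1.2 -0.18 70"

```text
time_s: 5.92
tcp_pos: [0.5383, -0.0788, 0.1984]
ee_rot: [[-0.094, -0.996, 0.001], [-0.996, 0.094, 0.0], [-0.0, -0.001, -1.0]]
wrist_force: [0.6, 0.0, 0.2]
gripper_width: 0.814
gripper_force: 0.0
```

Request:
servo_tool --pt "-0.8 0.9 0 0 60" --pt "-1.5 1.7 0 0 60" --pt "-2.1 2.27 0 0 60" --pt "-2.1 2.27 0 0 60" --pt "-2.1 2.27 0 0 60"

```text
time_s: 6.33
tcp_pos: [0.4762, -0.0108, 0.1988]
ee_rot: [[-0.09, -0.996, 0.001], [-0.996, 0.09, 0.0], [-0.0, -0.001, -1.0]]
wrist_force: [-0.3, 0.4, 0.1]
gripper_width: 0.694
gripper_force: 0.0
```

```bash
python3 - <<'E'
from h import *
t=r.capture("top");s=r.capture("scene");print(r.sense()["tcp_pos"])
b=cv2.resize(s["pixels"][170:350,200:520,::-1],(800,450));cv2.imwrite("pics/bar1.png",b)
E
```

```text
[ 0.4773634  -0.01160876  0.19843081]
```

View pics/bar1.png

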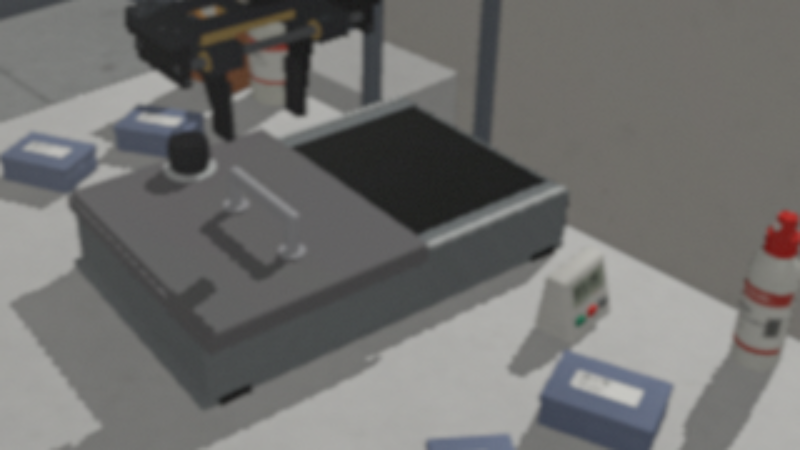

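The timer stands on the desk beside the chest at (575,300), and the fingers straddle the bar. Next: descend, grip, and try the lid gently.

Request:
servo_tool --pt "0 0 -0.9 0 60" --pt "0 0 -1.8 0 60" --pt "0 0 -2.5 0 60" --pt "0 0 -2.87 0 60" --pt "0 0 -2.87 0 60"

```text
time_s: 6.85
tcp_pos: [0.4756, -0.0128, 0.1091]
ee_rot: [[-0.094, -0.996, -0.006], [-0.996, 0.094, -0.002], [0.002, 0.006, -1.0]]
wrist_force: [0.3, -0.5, -0.6]
gripper_width: 0.689
gripper_force: 0.0
```

Request:
servo_tool --pt "0 0 0 0 0" --pt "0 0 0 0 0" --pt "0 0 0 0 0" --pt "0 0 0 0 0" --pt "0 0 0 0 0"

```text
time_s: 7.27
tcp_pos: [0.4772, -0.0115, 0.1128]
ee_rot: [[-0.092, -0.996, 0.002], [-0.996, 0.092, 0.001], [-0.001, -0.002, -1.0]]
wrist_force: [-0.0, -0.9, 1.3]
gripper_width: 0.394
gripper_force: 0.0
```

Request:
servo_tool --pt "0 0 0 0 0" --pt "0.05 0 0 0 0" --pt "0.1 -0.01 0 0 0" --pt "0.2 -0.02 0 0 0" --pt "0.3 -0.03 0 0 0"

```text
time_s: 7.68
tcp_pos: [0.4854, -0.0125, 0.1121]
ee_rot: [[-0.092, -0.996, -0.001], [-0.996, 0.092, -0.0], [0.0, 0.001, -1.0]]
wrist_force: [-1.6, 0.6, 2.7]
gripper_width: 0.128
gripper_force: 30.0
```

Request:
servo_tool --pt "0 0 0 0 0" --pt "0.1 -0.01 0 0 0" --pt "0.2 -0.02 0 0 0" --pt "0.3 -0.03 0 0 0" --pt "0.3 -0.03 0 0 0"

```text
time_s: 8.1
tcp_pos: [0.4956, -0.0135, 0.112]
ee_rot: [[-0.092, -0.996, 0.001], [-0.996, 0.092, -0.0], [0.0, -0.001, -1.0]]
wrist_force: [0.7, -1.5, 0.8]
gripper_width: 0.127
gripper_force: 30.0
```

The lid moves freely, so the catch is off.

Request:
servo_tool --pt "0.4 -0.04 0 0 0" --pt "1.0 -0.09 0 0 0" --pt "1.7 -0.16 0 0 0" --pt "2.4 -0.22 0 0 0" --pt "3.1 -0.29 0 0 0"

```text
time_s: 8.52
tcp_pos: [0.5876, -0.023, 0.1121]
ee_rot: [[-0.092, -0.996, -0.003], [-0.996, 0.092, -0.001], [0.002, 0.003, -1.0]]
wrist_force: [-4.0, -1.4, 4.8]
gripper_width: 0.127
gripper_force: 30.0
```

Request:
servo_tool --pt "0.7 -0.06 0 0 0" --pt "1.4 -0.13 0 0 0" --pt "2.0 -0.18 0 0 0" --pt "2.5 -0.23 0 0 0" --pt "2.7 -0.25 0 0 0"

```text
time_s: 8.93
tcp_pos: [0.6705, -0.0315, 0.1121]
ee_rot: [[-0.092, -0.996, 0.0], [-0.996, 0.092, -0.003], [0.003, -0.0, -1.0]]
wrist_force: [-2.7, -5.3, 4.0]
gripper_width: 0.129
gripper_force: 30.0
```

Request:
servo_tool --pt "0.05 0 0 0 0" --pt "0.1 -0.01 0 0 0" --pt "0.15 -0.01 0 0 0" --pt "0.2 -0.02 0 0 0" --pt "0.2 -0.02 0 0 0"

```text
time_s: 9.35
tcp_pos: [0.6746, -0.0319, 0.1121]
ee_rot: [[-0.092, -0.996, -0.001], [-0.996, 0.092, -0.002], [0.002, 0.001, -1.0]]
wrist_force: [-1.4, -6.0, 2.6]
gripper_width: 0.122
gripper_force: 30.0
```

Request:
servo_tool --pt "0 0 0 0 50" --pt "0 0 0 0 50" --pt "0 0 0 0 60" --pt "0 0 0.2 0 70" --pt "0 0 1.2 0 80"

```text
time_s: 9.77
tcp_pos: [0.6716, -0.0298, 0.1427]
ee_rot: [[-0.093, -0.996, -0.011], [-0.996, 0.093, -0.0], [0.001, 0.011, -1.0]]
wrist_force: [-0.9, 0.0, -0.7]
gripper_width: 0.421
gripper_force: 0.0
```

Request:
servo_tool --pt "0 0 0.9 0 85" --pt "0 0 1.6 0 85" --pt "0 0 1.6 0 85" --pt "0 0 1.6 0 85" --pt "0 0 1.6 0 85"

```text
time_s: 10.18
tcp_pos: [0.6744, -0.0297, 0.1957]
ee_rot: [[-0.092, -0.996, -0.001], [-0.996, 0.092, 0.001], [-0.001, 0.001, -1.0]]
wrist_force: [-0.3, 0.6, -0.2]
gripper_width: 0.798
gripper_force: 0.0
```

```bash
python3 - <<'E'
from h import *
t=r.capture("top");s=r.capture("scene");print(r.sense()["tcp_pos"])
slides(t,s,0.)
a=cv2.resize(t["pixels"][100:340,130:460,::-1],None,fx=2.4,fy=2.4,interpolation=2);cv2.imwrite("pics/open.png",a)
E
```

```text
[ 0.67409851 -0.02994709  0.19464377]
slide [188. 266.] pose [0.4441 0.3276] yaw 23.9 views 2 cost 0.279
slide [428. 263.] pose [ 0.4371 -0.2987] yaw -38.1 views 2 cost 0.215
slide [198. 218.] pose [0.5741 0.3046] yaw 34.6 views 2 cost 0.27
slide [428. 210.] pose [ 0.5783 -0.2981] yaw 22.3 views 2 cost 0.221
slide [23. 33.] pose [1.0974 0.7894] yaw -18.8 views 1 cost 0.436
slide [390.  23.] pose [ 1.1042 -0.2214] yaw 31.2 views 1 cost 0.643
```

View pics/open.png

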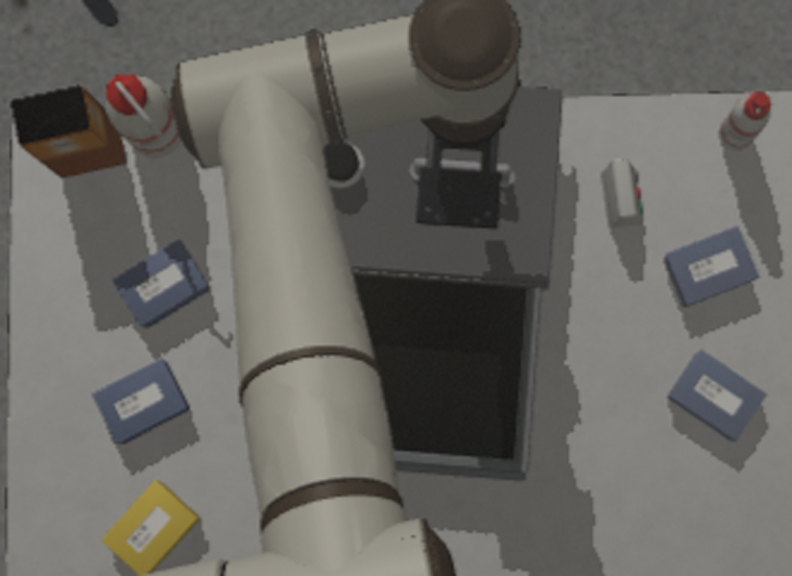

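The lid is fully open, the well is empty and the timer is clear of the right-hand boxes. I'll take the rear right box first.

Request:
servo_tool --pt "-0.4 -1.1 0 0.1 87" --pt "-0.8 -2.3 0 0.2 87" --pt "-1.2 -3.5 0 0.3 87" --pt "-1.7 -4.7 0 0.4 87" --pt "-2.1 -5.9 0 0.48 87"

```text
time_s: 10.7
tcp_pos: [0.6103, -0.2083, 0.1948]
ee_rot: [[0.383, -0.924, -0.003], [-0.924, -0.383, 0.0], [-0.001, 0.002, -1.0]]
wrist_force: [0.7, 0.7, 0.4]
gripper_width: 0.998
gripper_force: 0.0
```

Request:
servo_tool --pt "-0.4 -1.1 0 0 87" --pt "-0.8 -2.2 0 0 87" --pt "-1.1 -3.02 0 0 87" --pt "-1.1 -3.02 -1 0 87" --pt "-1.1 -3.02 -2 0 87"

```text
time_s: 11.12
tcp_pos: [0.5788, -0.2999, 0.1364]
ee_rot: [[0.376, -0.927, 0.004], [-0.927, -0.376, -0.001], [0.002, -0.003, -1.0]]
wrist_force: [0.3, 0.6, -0.1]
gripper_width: 0.999
gripper_force: 0.0
```

Request:
servo_tool --pt "0 0 -1 0 87" --pt "0 0 -2 0 87" --pt "0 0 -3 0 87" --pt "0 0 -3.6 0 87" --pt "0 0 -3.82 0 87"

```text
time_s: 11.53
tcp_pos: [0.5754, -0.2968, 0.0176]
ee_rot: [[0.379, -0.925, -0.01], [-0.925, -0.379, 0.003], [-0.006, 0.008, -1.0]]
wrist_force: [-12.1, 7.3, 25.6]
gripper_width: 0.998
gripper_force: 13.3
```

Request:
servo_tool --pt "0 0 0 0 40" --pt "0 0 0 0 40" --pt "0 0 0 0 40" --pt "0 0 0 0 40" --pt "0 0 0 0 40"

```text
time_s: 11.95
tcp_pos: [0.579, -0.2978, 0.022]
ee_rot: [[0.378, -0.926, 0.001], [-0.926, -0.378, -0.0], [0.001, -0.001, -1.0]]
wrist_force: [-0.7, 0.0, 1.1]
gripper_width: 0.712
gripper_force: 29.8
```

Request:
servo_tool --pt "0 0 0.7 0 40" --pt "0 0 1.6 0.08 40" --pt "0 0 2.6 0.18 40" --pt "0 0.3 3.5 0.28 40" --pt "-0.1 0.9 4 0.39 40"

```text
time_s: 12.37
tcp_pos: [0.5776, -0.2724, 0.1454]
ee_rot: [[0.704, -0.71, 0.006], [-0.71, -0.704, -0.003], [0.006, -0.003, -1.0]]
wrist_force: [0.6, 1.2, -0.5]
gripper_width: 0.712
gripper_force: 29.7
```

Request:
servo_tool --pt "-0.3 1.1 0 0.1 40" --pt "-0.6 2.3 0 0.2 40" --pt "-0.9 3.5 0 0.3 40" --pt "-1.2 4.7 0 0.4 40" --pt "-1.5 5.8 0 0.5 40"

```text
time_s: 12.78
tcp_pos: [0.53, -0.095, 0.1418]
ee_rot: [[0.959, -0.284, 0.001], [-0.284, -0.959, 0.0], [0.001, -0.001, -1.0]]
wrist_force: [0.7, 0.4, -0.0]
gripper_width: 0.721
gripper_force: 3.0
```

Request:
servo_tool --pt "-0.2 0.9 0 0.1 40" --pt "-0.48 1.6 0 0.2 40" --pt "-0.48 1.98 0 0.2 40" --pt "-0.48 1.98 0 0.2 40" --pt "-0.48 1.98 -0.4 0.2 40"

```text
time_s: 13.2
tcp_pos: [0.5186, -0.0367, 0.1318]
ee_rot: [[0.996, -0.092, 0.006], [-0.092, -0.996, 0.001], [0.006, -0.001, -1.0]]
wrist_force: [0.2, 0.2, -0.7]
gripper_width: 0.712
gripper_force: 29.7
```

```bash
python3 - <<'E'
from h import *
s=r.capture("scene");q=r.sense();print(q["tcp_pos"],q["gripper_width"]*87)
b=cv2.resize(s["pixels"][170:350,200:520,::-1],(800,450),interpolation=2);cv2.imwrite("pics/b1.png",b)
E
```

```text
[ 0.51616229 -0.0374024   0.12813147] 62.00337291906845
```

View pics/b1.png

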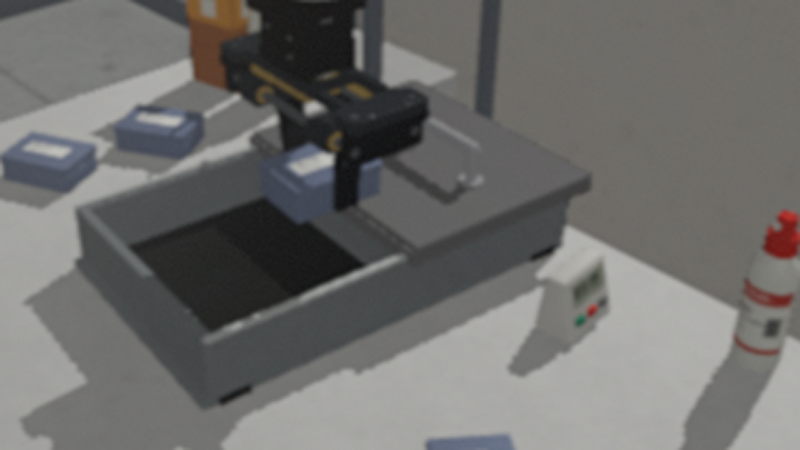

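The box is still held, but the grip slackened on the way, so it may have slipped. I'll compare the expected corners with the picture.

```bash
python3 - <<'E'
from h import *
s=r.capture("scene")
P=corners((.5162,-.0375,.106,np.radians(84.7)),(.062,.086,.032))
for p,u in zip(P,(proj(s,P)-[200,170])*2.5):print(np.round(p,3),np.round(u))
m=cv2.inRange(cv2.cvtColor(s["pixels"],cv2.COLOR_RGB2HSV),(105,28,40),(122,255,255))
k=[c for c in cv2.findContours(m,0,1)[0] if cv2.contourArea(c)>100]
for c in k:
    x,y,w,h=cv2.boundingRect(c)
    if 290<x+w/2<370 and 210<y<270:print("blob",((x-200)*2.5,(y-170)*2.5,w*2.5,h*2.5),cv2.approxPolyDP(cv2.convexHull(c),1.5,True).reshape(-1,2).tolist())
E
```

```text
[ 0.556 -0.072  0.106] [381. 197.]
[ 0.556 -0.072  0.138] [381. 165.]
[ 0.471 -0.064  0.106] [298. 230.]
[ 0.471 -0.064  0.138] [297. 197.]
[ 0.562 -0.011  0.106] [337. 168.]
[ 0.562 -0.011  0.138] [337. 137.]
[ 0.476 -0.003  0.106] [256. 198.]
[ 0.476 -0.003  0.138] [255. 166.]
blob (355.0, 162.5, 25.0, 45.0) [[350, 235], [350, 248], [342, 252], [343, 238]]
blob (255.0, 145.0, 80.0, 85.0) [[324, 228], [333, 238], [333, 255], [317, 261], [304, 250], [302, 237]]
```

No slip (predicted and seen corners agree within 2 px). Lower and release.

Request:
servo_tool --pt "0 0 -0.9 0 40" --pt "0 0 -1.8 0 40" --pt "0 0 -2.5 0 40" --pt "0 0 -2.9 0 40" --pt "0 0 -3.05 0 40"

```text
time_s: 13.72
tcp_pos: [0.5154, -0.0385, 0.036]
ee_rot: [[0.995, -0.095, -0.004], [-0.095, -0.995, -0.001], [-0.004, 0.001, -1.0]]
wrist_force: [0.5, -0.2, -0.9]
gripper_width: 0.709
gripper_force: 30.0
```

Request:
servo_tool --pt "0 0 -0.1 0 40" --pt "0 0 -0.18 0 40" --pt "0 0 -0.18 0 72" --pt "0 0 -0.18 0 74" --pt "0 0 -0.18 0 74"

```text
time_s: 14.13
tcp_pos: [0.5173, -0.0373, 0.0334]
ee_rot: [[0.996, -0.093, 0.002], [-0.093, -0.996, 0.0], [0.002, -0.001, -1.0]]
wrist_force: [-0.6, 0.0, 0.0]
gripper_width: 0.823
gripper_force: 0.0
```

Request:
servo_tool --pt "0 0 0 0 74" --pt "0 0 0.6 0 74" --pt "0 0 1.6 0 74" --pt "0 0 2.8 0 74" --pt "0 0 4 0 74"

```text
time_s: 14.55
tcp_pos: [0.5159, -0.0374, 0.1538]
ee_rot: [[0.996, -0.093, -0.001], [-0.093, -0.996, -0.0], [-0.001, 0.0, -1.0]]
wrist_force: [1.0, 0.3, -0.5]
gripper_width: 0.846
gripper_force: 0.0
```

Request:
servo_tool --pt "-0.1 -1 0 -0.12 87" --pt "-0.3 -2.2 0 -0.24 87" --pt "-0.5 -3.4 0 -0.36 87" --pt "-0.7 -4.6 0 -0.48 87" --pt "-0.9 -5.7 0 -0.6 87"

```text
time_s: 14.97
tcp_pos: [0.489, -0.2099, 0.1532]
ee_rot: [[0.766, -0.643, 0.001], [-0.643, -0.766, -0.0], [0.001, -0.001, -1.0]]
wrist_force: [0.7, 0.1, -0.2]
gripper_width: 0.992
gripper_force: 0.0
```

```bash
python3 - <<'E'
from h import *
t=r.capture("top");s=r.capture("scene");print(r.sense()["tcp_pos"])
slides(t,s,0.)
u=t["pixels"][120:350,130:460,::-1];v=s["pixels"][170:440,160:500,::-1]
im=np.zeros((600,800,3),np.uint8);im[:279,:400]=cv2.resize(u,(400,279));im[:600,400:]=0
v=cv2.resize(v,(400,318));im[279:597,:400]=v;w=cv2.resize(t["pixels"][200:305,245:365,::-1],(400,350));im[:350,400:]=w;cv2.imwrite("pics/b2.png",im)
E
```

```text
[ 0.4883329  -0.21179732  0.1527256 ]
slide [188. 266.] pose [0.4441 0.3276] yaw 23.9 views 2 cost 0.276
slide [199. 217.] pose [0.5738 0.3038] yaw 33.6 views 2 cost 0.276
slide [393.  22.] pose [ 1.1045 -0.226 ] yaw 31.5 views 1 cost 0.613
```

View pics/b2.png

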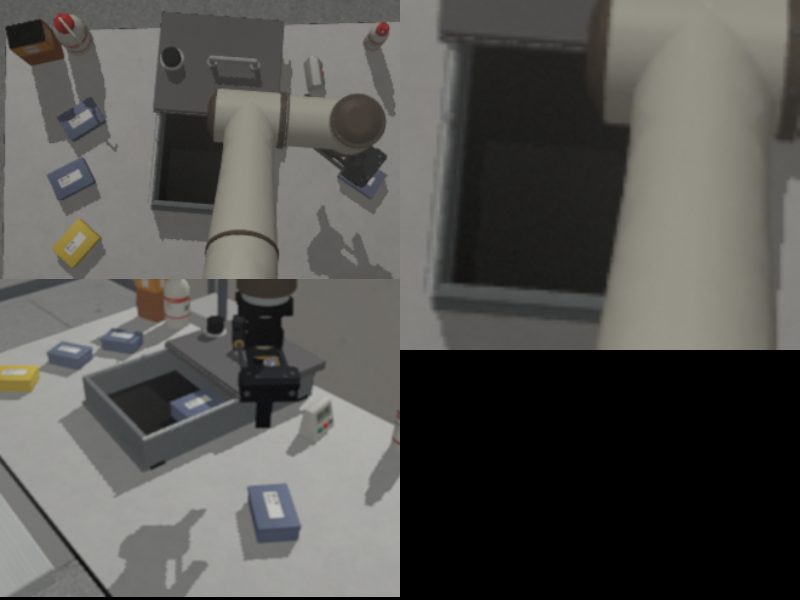

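The first box lies in the well. The front right box is unmoved (scene pixel 393,368). Going for it.

Request:
servo_tool --pt "-0.4 -0.7 0 -0.12 87" --pt "-0.8 -1.4 0 -0.24 87" --pt "-1.2 -2.1 0 -0.36 87" --pt "-1.5 -2.6 0 -0.48 87" --pt "-1.73 -3 0 -0.6 87"

```text
time_s: 15.48
tcp_pos: [0.4368, -0.299, 0.1528]
ee_rot: [[0.269, -0.963, 0.0], [-0.963, -0.269, -0.0], [0.0, -0.0, -1.0]]
wrist_force: [0.6, 0.4, 0.7]
gripper_width: 0.996
gripper_force: 0.0
```

Request:
servo_tool --pt "0 0 0 -0.12 87" --pt "0 0 0 -0.24 87" --pt "0 0 0 -0.36 87" --pt "0 0 -0.3 -0.48 87" --pt "0 0 -0.8 -0.6 87"

```text
time_s: 15.9
tcp_pos: [0.439, -0.2985, 0.1301]
ee_rot: [[-0.321, -0.947, 0.005], [-0.947, 0.321, -0.002], [0.0, -0.005, -1.0]]
wrist_force: [-0.1, 0.0, 0.7]
gripper_width: 0.998
gripper_force: 0.0
```

Request:
servo_tool --pt "0 0 -0.6 -0.12 87" --pt "0 0 -1.2 -0.24 87" --pt "0 0 -1.9 -0.34 87" --pt "0 0 -2.6 -0.34 87" --pt "0 0 -3 -0.34 87"

```text
time_s: 16.32
tcp_pos: [0.4367, -0.2974, 0.0367]
ee_rot: [[-0.614, -0.789, -0.002], [-0.789, 0.614, 0.001], [0.0, 0.002, -1.0]]
wrist_force: [-0.2, -0.5, 0.2]
gripper_width: 0.999
gripper_force: 0.0
```

Request:
servo_tool --pt "0 0 -0.3 0 87" --pt "0 0 -0.45 0 87" --pt "0 0 -0.55 0 87" --pt "0 0 -0.57 0 87" --pt "0 0 -0.57 0 60"

```text
time_s: 16.73
tcp_pos: [0.438, -0.2984, 0.022]
ee_rot: [[-0.614, -0.789, 0.001], [-0.789, 0.614, -0.0], [-0.0, -0.001, -1.0]]
wrist_force: [0.3, 0.3, 0.3]
gripper_width: 0.974
gripper_force: 0.0
```

Request:
servo_tool --pt "0 0 0 0 40" --pt "0 0 0 0 40" --pt "0 0 0 0 40" --pt "0 0 0 0 40" --pt "0 0 0 0 40"

```text
time_s: 17.15
tcp_pos: [0.4375, -0.2984, 0.0218]
ee_rot: [[-0.615, -0.789, 0.0], [-0.789, 0.615, -0.0], [-0.0, -0.0, -1.0]]
wrist_force: [0.1, 1.4, 3.5]
gripper_width: 0.713
gripper_force: 30.0
```

Request:
servo_tool --pt "0 0 0.7 0 40" --pt "0 0 1.6 -0.08 40" --pt "0 0 2.6 -0.18 40" --pt "0 0.3 3.5 -0.28 40" --pt "0 0.9 4 -0.38 40"

```text
time_s: 17.57
tcp_pos: [0.4389, -0.2726, 0.1446]
ee_rot: [[-0.867, -0.499, 0.005], [-0.499, 0.867, -0.002], [-0.003, -0.004, -1.0]]
wrist_force: [0.2, 0.4, -0.9]
gripper_width: 0.713
gripper_force: 30.0
```

Request:
servo_tool --pt "-0.1 1.1 0 -0.1 40" --pt "-0.2 2.2 0 -0.2 40" --pt "-0.3 3.3 0 -0.3 40" --pt "-0.4 4.4 0 -0.4 40" --pt "-0.4 5.5 0 -0.5 40"

```text
time_s: 17.98
tcp_pos: [0.4243, -0.105, 0.1414]
ee_rot: [[-1.0, -0.023, -0.0], [-0.023, 1.0, 0.0], [0.0, 0.0, -1.0]]
wrist_force: [0.5, -0.6, -0.8]
gripper_width: 0.71
gripper_force: 30.0
```

Request:
servo_tool --pt "-0.05 0.9 0 -0.1 40" --pt "-0.09 1.8 0 -0.12 40" --pt "-0.09 2.4 0 -0.12 40" --pt "-0.09 2.59 0 -0.12 40" --pt "-0.09 2.59 -0.4 -0.12 40"

```text
time_s: 18.4
tcp_pos: [0.4244, -0.0271, 0.1312]
ee_rot: [[-0.996, 0.088, 0.005], [0.088, 0.996, 0.001], [-0.005, 0.002, -1.0]]
wrist_force: [-0.7, -0.1, -1.4]
gripper_width: 0.714
gripper_force: 30.0
```

```bash
python3 - <<'E'
from h import *
q=r.sense();p=q["tcp_pos"];print(p,q["gripper_width"]*87,q["gripper_force"])
s=r.capture("scene")
P=corners((p[0],p[1],p[2]-.022,np.radians(84.7)),(.062,.086,.032));print(np.round(proj(s,P)))
m=cv2.inRange(cv2.cvtColor(s["pixels"],cv2.COLOR_RGB2HSV),(105,28,40),(122,255,255))
for c in cv2.findContours(m,0,1)[0]:
    if cv2.contourArea(c)>80:print(cv2.approxPolyDP(cv2.convexHull(c),1.5,True).reshape(-1,2).tolist())
E
```

```text
[ 0.42444964 -0.02709978  0.13115216] 62.13942392379619 29.99981626868248
[[316. 261.]
 [315. 248.]
 [279. 276.]
 [278. 262.]
 [299. 249.]
 [299. 236.]
 [264. 262.]
 [262. 248.]]
[[477, 463], [536, 411], [630, 479], [493, 479]]
[[350, 272], [350, 274], [312, 290], [305, 286], [304, 273], [334, 262]]
[[315, 247], [315, 260], [305, 265], [304, 251]]
[[284, 242], [294, 252], [294, 270], [279, 275], [265, 263], [263, 249], [279, 242]]
[[201, 231], [214, 223], [237, 228], [238, 234], [235, 239], [224, 246], [203, 241]]
[[246, 220], [251, 217], [269, 226], [272, 232], [248, 229]]
```

Request:
servo_tool --pt "0 0 -0.9 0 40" --pt "0 0 -1.8 0 40" --pt "0 0 -2.5 0 40" --pt "0 0 -2.9 0 40" --pt "0 0 -3.05 0 40"

```text
time_s: 18.87
tcp_pos: [0.4213, -0.0297, 0.0361]
ee_rot: [[-0.996, 0.092, -0.005], [0.092, 0.996, -0.001], [0.005, -0.002, -1.0]]
wrist_force: [0.9, -0.0, -0.4]
gripper_width: 0.71
gripper_force: 30.0
```

Request:
servo_tool --pt "0 0 -0.1 0 40" --pt "0 0 -0.18 0 40" --pt "0 0 -0.18 0 72" --pt "0 0 -0.18 0 74" --pt "0 0 -0.18 0 74"

```text
time_s: 19.28
tcp_pos: [0.4234, -0.0285, 0.0333]
ee_rot: [[-0.996, 0.091, 0.002], [0.091, 0.996, 0.001], [-0.002, 0.001, -1.0]]
wrist_force: [0.3, 0.3, 0.7]
gripper_width: 0.826
gripper_force: 0.0
```

Request:
servo_tool --pt "0 0 0 0 74" --pt "0 0 0.6 0 74" --pt "0 0 1.6 0 74" --pt "0 0 2.8 0 74" --pt "0 0 4 0 74"

```text
time_s: 19.7
tcp_pos: [0.4221, -0.0288, 0.1541]
ee_rot: [[-0.996, 0.091, -0.001], [0.091, 0.996, -0.0], [0.001, -0.0, -1.0]]
wrist_force: [1.4, 0.8, -0.7]
gripper_width: 0.848
gripper_force: 0.0
```

Request:
servo_tool --pt "0 -1 0 0.12 87" --pt "0 -2.2 0 0.24 87" --pt "0 -3.4 0 0.36 87" --pt "0 -4.6 0 0.48 87" --pt "0 -5.7 0 0.6 87"

```text
time_s: 20.12
tcp_pos: [0.423, -0.1918, 0.1533]
ee_rot: [[-0.905, -0.426, 0.002], [-0.426, 0.905, -0.0], [-0.001, -0.001, -1.0]]
wrist_force: [1.4, -0.3, 0.7]
gripper_width: 0.991
gripper_force: 0.0
```

```bash
python3 - <<'E'
from h import *
t=r.capture("top");s=r.capture("scene");print(r.sense()["tcp_pos"])
slides(t,s,0.)
u=cv2.resize(t["pixels"][190:350,150:390,::-1],(800,533),interpolation=2);cv2.imwrite("pics/b3.png",u)
E
```

```text
[ 0.42300975 -0.19390214  0.15289227]
slide [188. 266.] pose [0.4441 0.3276] yaw 23.9 views 2 cost 0.275
slide [198. 219.] pose [0.5737 0.3038] yaw 33.6 views 2 cost 0.271
slide [384.  21.] pose [ 1.1053 -0.206 ] yaw 31.6 views 1 cost 0.674
```

View pics/b3.png

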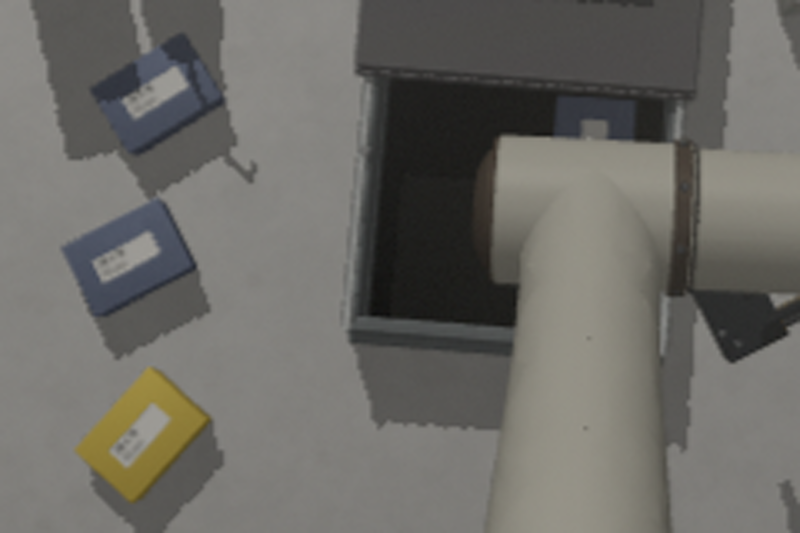

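```bash
python3 - <<'E'
from h import *
t=r.capture("top");s=r.capture("scene")
F=lambda l:cv2.convexHull((np.array(l)/3.333+[150,190]).astype(np.float32))
for l,g in(([(63,247),(160,199),(166,204),(195,262),(193,270),(104,316),(98,312)],(.444,.327)),([(91,90),(185,34),(223,97),(222,107),(142,154),(134,151)],(.574,.304))):
    p,f=fit([(t,F(l))],(.062,.086,.032),g,0.);print(np.round(p,4),np.degrees(p[-1])%180,f)
    c=corners((p[0],p[1],0,p[-1]),(.062,.086,.032));print(np.round(proj(s,c)).tolist())
for b in blobs(s,(105,22,40),(122,255,255),100):print(b.min(0),b.max(0))
E
```

```text
[0.4438 0.3236 0.3989] 22.85593086694654 0.11901866313570386
[[226.0, 249.0], [225.0, 238.0], [201.0, 242.0], [199.0, 232.0], [240.0, 238.0], [239.0, 228.0], [215.0, 232.0], [214.0, 222.0]]
[0.5726 0.2998 0.5717] 32.758394138148994 0.11019466698372216
[[275.0, 235.0], [274.0, 225.0], [247.0, 231.0], [245.0, 221.0], [283.0, 225.0], [282.0, 215.0], [256.0, 221.0], [255.0, 211.0]]
[477. 411.] [630. 479.]
[261. 262.] [351. 300.]
[372. 232.] [406. 254.]
[200. 223.] [238. 246.]
[287. 216.] [325. 235.]
[245. 213.] [281. 233.]
[ 57. 158.] [272. 216.]
[379. 114.] [403. 215.]
```

Both left boxes are unmoved. Refined poses: rear (0.573, 0.302) yaw 33°, front (0.444, 0.325) yaw 23°. Rear left next.

Request:
servo_tool --pt "0.33 1.1 0 0.1 87" --pt "0.67 2.2 0 0.21 87" --pt "1 3.3 0 0.33 87" --pt "1.33 4.4 0 0.45 87" --pt "1.67 5.5 0 0.57 87"

```text
time_s: 20.73
tcp_pos: [0.473, -0.0227, 0.153]
ee_rot: [[-0.53, -0.848, 0.0], [-0.848, 0.53, 0.0], [-0.001, -0.0, -1.0]]
wrist_force: [0.9, 0.2, 0.4]
gripper_width: 0.995
gripper_force: 0.0
```

Request:
servo_tool --pt "0.33 1.1 0 0.12 87" --pt "0.67 2.2 0 0.23 87" --pt "1 3.3 0 0.34 87" --pt "1.33 4.4 0 0.46 87" --pt "1.67 5.5 0 0.57 87"

```text
time_s: 21.15
tcp_pos: [0.5226, 0.1427, 0.153]
ee_rot: [[0.011, -1.0, 0.0], [-1.0, -0.011, 0.0], [-0.0, -0.0, -1.0]]
wrist_force: [0.6, 0.3, 0.3]
gripper_width: 1.005
gripper_force: 0.0
```

Request:
servo_tool --pt "0.33 1.1 0 0.12 87" --pt "0.67 2.2 0 0.23 87" --pt "1 3.3 0 0.34 87" --pt "1.4 4.6 0 0.46 87" --pt "1.67 5.53 0 0.57 87"

```text
time_s: 21.57
tcp_pos: [0.5728, 0.3098, 0.1528]
ee_rot: [[0.55, -0.835, 0.001], [-0.835, -0.55, 0.001], [-0.0, -0.001, -1.0]]
wrist_force: [0.9, 1.0, 0.0]
gripper_width: 1.003
gripper_force: 0.0
```

Request:
servo_tool --pt "0 0 0 0 87" --pt "0 0 -0.5 0 87" --pt "0 0 -1 0 87" --pt "0 0 -1.5 0 87" --pt "0 0 -2 0 87"

```text
time_s: 21.98
tcp_pos: [0.572, 0.3065, 0.0922]
ee_rot: [[0.543, -0.84, -0.0], [-0.84, -0.543, 0.0], [-0.0, 0.0, -1.0]]
wrist_force: [0.1, -0.3, -0.8]
gripper_width: 1.002
gripper_force: 0.0
```

```bash
python3 -c "
from h import *
q=r.sense();print(q['tcp_pos'],np.degrees(np.arctan2(q['ee_rot'][1][0],q['ee_rot'][0][0])))"
```

```text
[0.57195339 0.30646974 0.09216539] -57.093064360602135
```

Request:
servo_tool --pt "0.03 -0.15 -0.6 0 87" --pt "0.03 -0.15 -1.2 0 87" --pt "0.03 -0.15 -1.8 0 87" --pt "0.03 -0.15 -2.15 0 87" --pt "0.03 -0.15 -2.3 0 87"

```text
time_s: 22.4
tcp_pos: [0.5725, 0.3008, 0.0218]
ee_rot: [[0.543, -0.84, -0.003], [-0.84, -0.543, -0.002], [0.0, 0.004, -1.0]]
wrist_force: [0.1, -0.2, -0.1]
gripper_width: 0.994
gripper_force: 0.0
```

Request:
servo_tool --pt "0 0 -0.04 0 60" --pt "0 0 -0.04 0 40" --pt "0 0 -0.04 0 40" --pt "0 0 -0.04 0 40" --pt "0 0 -0.04 0 40"

```text
time_s: 22.82
tcp_pos: [0.5748, 0.3012, 0.0234]
ee_rot: [[0.543, -0.84, 0.002], [-0.84, -0.543, 0.001], [-0.0, -0.002, -1.0]]
wrist_force: [-1.4, 0.7, 3.0]
gripper_width: 0.711
gripper_force: 30.1
```

Request:
servo_tool --pt "0 0 0 0 40" --pt "0 0 0 0 40" --pt "0 0 0 0 40" --pt "0 0 0 0 40" --pt "0 0 0 0 40"

```text
time_s: 23.23
tcp_pos: [0.5748, 0.3013, 0.0234]
ee_rot: [[0.543, -0.84, 0.001], [-0.84, -0.543, 0.001], [-0.0, -0.002, -1.0]]
wrist_force: [-1.6, -0.0, 4.7]
gripper_width: 0.711
gripper_force: 30.0
```

Request:
servo_tool --pt "0 0 0.7 0 40" --pt "0 0 1.6 0.06 40" --pt "0 0 2.6 0.12 40" --pt "0 -0.3 3.5 0.18 40" --pt "-0.1 -0.9 4 0.25 40"

```text
time_s: 23.65
tcp_pos: [0.5729, 0.2756, 0.1453]
ee_rot: [[0.737, -0.675, 0.005], [-0.675, -0.737, 0.003], [0.002, -0.005, -1.0]]
wrist_force: [1.1, -0.4, 0.2]
gripper_width: 0.712
gripper_force: 30.0
```

Request:
servo_tool --pt "-0.2 -1 0 0.08 40" --pt "-0.4 -2 0 0.16 40" --pt "-0.6 -3 0 0.24 40" --pt "-0.8 -4 0 0.32 40" --pt "-1 -5 0 0.4 40"

```text
time_s: 24.07
tcp_pos: [0.5403, 0.1223, 0.1418]
ee_rot: [[0.942, -0.336, -0.001], [-0.336, -0.942, -0.0], [-0.001, 0.001, -1.0]]
wrist_force: [-0.0, -0.1, -0.2]
gripper_width: 0.709
gripper_force: 30.0
```

Request:
servo_tool --pt "-0.2 -0.8 0 0.08 40" --pt "-0.4 -1.5 0 0.16 40" --pt "-0.51 -1.89 0 0.24 40" --pt "-0.51 -1.89 0 0.254 40" --pt "-0.51 -1.89 -0.4 0.254 40"

```text
time_s: 24.48
tcp_pos: [0.5274, 0.067, 0.1321]
ee_rot: [[0.996, -0.094, 0.004], [-0.094, -0.996, 0.001], [0.004, -0.002, -1.0]]
wrist_force: [0.3, 0.6, 0.5]
gripper_width: 0.711
gripper_force: 30.0
```

```bash
python3 - <<'E'
from h import *
q=r.sense();p=q["tcp_pos"];print(p,q["gripper_width"]*87,q["gripper_force"],np.degrees(np.arctan2(q['ee_rot'][1][0],q['ee_rot'][0][0])))
s=r.capture("scene")
P=corners((p[0],p[1],p[2]-.022,np.radians(84.7)),(.062,.086,.032));print(np.round(proj(s,P)))
m=cv2.inRange(cv2.cvtColor(s["pixels"],cv2.COLOR_RGB2HSV),(105,28,40),(122,255,255))
for c in cv2.findContours(m,0,1)[0]:
    if cv2.contourArea(c)>80:print(cv2.approxPolyDP(cv2.convexHull(c),1.5,True).reshape(-1,2).tolist())
E
```

```text
[0.52737379 0.06696745 0.13205614] 61.90038191137111 29.999266038648784 -5.416239360518665
[[324. 228.]
 [324. 216.]
 [292. 239.]
 [292. 227.]
 [309. 218.]
 [309. 206.]
 [278. 229.]
 [277. 216.]]
[[477, 463], [536, 411], [630, 479], [493, 479]]
[[350, 273], [330, 283], [285, 300], [281, 300], [261, 279], [291, 266], [334, 262]]
[[201, 232], [214, 223], [237, 228], [237, 237], [224, 246], [203, 241]]
[[317, 213], [321, 217], [321, 228], [314, 230], [314, 215]]
[[305, 212], [306, 234], [290, 239], [279, 229], [279, 217], [298, 210]]
```

Request:
servo_tool --pt "0 0 -0.9 0 40" --pt "0 0 -1.8 0 40" --pt "0 0 -2.5 0 40" --pt "0 0 -2.9 0 40" --pt "0 0 -3.05 0 40"

```text
time_s: 24.95
tcp_pos: [0.5246, 0.0671, 0.0363]
ee_rot: [[0.996, -0.094, -0.005], [-0.094, -0.996, -0.002], [-0.005, 0.002, -1.0]]
wrist_force: [-0.3, 0.8, -0.9]
gripper_width: 0.714
gripper_force: 30.0
```

Request:
servo_tool --pt "0 0 -0.1 0 40" --pt "0 0 -0.18 0 40" --pt "0 0 -0.18 0 72" --pt "0 0 -0.18 0 74" --pt "0 0 -0.18 0 74"

```text
time_s: 25.37
tcp_pos: [0.5267, 0.0675, 0.0344]
ee_rot: [[0.996, -0.093, 0.002], [-0.093, -0.996, 0.001], [0.002, -0.001, -1.0]]
wrist_force: [-0.4, -0.1, -1.2]
gripper_width: 0.826
gripper_force: 0.0
```

Request:
servo_tool --pt "0 0 0 0 74" --pt "0 0 0.6 0 74" --pt "0 0 1.6 0 74" --pt "0 0 2.8 0 74" --pt "0 0 4 0 74"

```text
time_s: 25.78
tcp_pos: [0.5255, 0.0669, 0.1549]
ee_rot: [[0.996, -0.093, -0.001], [-0.093, -0.996, -0.001], [-0.001, 0.001, -1.0]]
wrist_force: [0.9, 1.6, -0.3]
gripper_width: 0.848
gripper_force: 0.0
```

Request:
servo_tool --pt "-0.2 0.7 0 -0.09 87" --pt "-0.4 1.5 0 -0.18 87" --pt "-0.6 2.2 0 -0.27 87" --pt "-0.9 2.9 0 -0.36 87" --pt "-1.1 3.6 0 -0.45 87"

```text
time_s: 26.2
tcp_pos: [0.4923, 0.1759, 0.1541]
ee_rot: [[0.854, -0.521, 0.001], [-0.521, -0.854, 0.001], [0.0, -0.001, -1.0]]
wrist_force: [0.4, 0.9, 0.4]
gripper_width: 0.995
gripper_force: 0.0
```

Request:
servo_tool --pt "-0.2 0.7 0 -0.09 87" --pt "-0.4 1.5 0 -0.18 87" --pt "-0.6 2.2 0 -0.27 87" --pt "-0.9 2.9 0 -0.36 87" --pt "-1.1 3.6 0 -0.45 87"

```text
time_s: 26.62
tcp_pos: [0.4593, 0.2841, 0.154]
ee_rot: [[0.542, -0.84, 0.0], [-0.84, -0.542, 0.001], [-0.0, -0.0, -1.0]]
wrist_force: [-0.9, 0.1, 0.7]
gripper_width: 1.0
gripper_force: 0.0
```

Request:
servo_tool --pt "-0.3 0.7 0 -0.09 87" --pt "-0.53 1.37 0 -0.172 87" --pt "-0.53 1.37 -0.6 -0.172 87" --pt "-0.53 1.37 -1.3 -0.172 87" --pt "-0.53 1.37 -2 -0.172 87"

```text
time_s: 27.03
tcp_pos: [0.4441, 0.3251, 0.0937]
ee_rot: [[0.395, -0.918, 0.002], [-0.918, -0.395, 0.002], [-0.001, -0.002, -1.0]]
wrist_force: [0.0, 0.7, -0.5]
gripper_width: 0.997
gripper_force: 0.0
```

```bash
python3 - <<'E'
from h import *
s=r.capture("scene");t=r.capture("top")
q=r.sense();print(q['tcp_pos'],np.degrees(np.arctan2(q['ee_rot'][1][0],q['ee_rot'][0][0])))
for b in blobs(s,(105,22,40),(122,255,255),100):print(b.min(0),b.max(0))
im=np.zeros((600,800,3),np.uint8)
im[:350,:400]=cv2.resize(t["pixels"][200:305,245:365,::-1],(400,350));im[:267,400:]=cv2.resize(s["pixels"][190:310,180:360,::-1],(400,267));cv2.imwrite("pics/b4.png",im[:360])
E
```

```text
[0.44233998 0.32247588 0.09070703] -66.79393383164417
[477. 411.] [630. 479.]
[261. 244.] [350. 301.]
[200. 223.] [237. 246.]
[  0. 169.] [198. 233.]
[230. 158.] [273. 177.]
[289. 110.] [403. 215.]
```

View pics/b4.png

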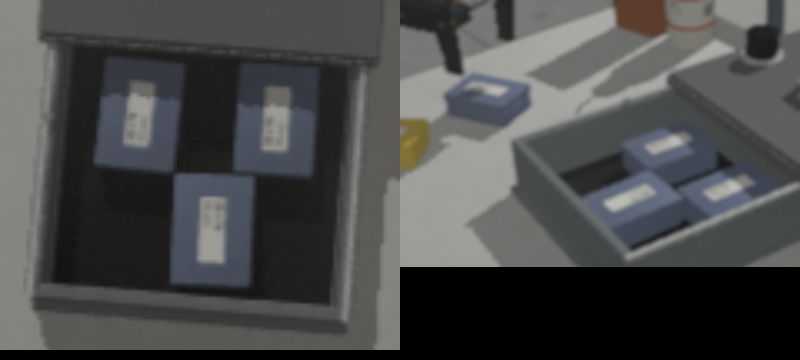

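The front box in the well has been knocked about 40 mm to the left; the other two lie well. I'll re-grasp it and move it back before placing the last one.

```bash
python3 - <<'E'
from h import *
t=r.capture("top")
F=lambda l:cv2.convexHull((np.array(l)/3.333+[245,200]).astype(np.float32))
O=np.array([.479,.019]);a=np.radians(-5.3);R=np.array([[np.cos(a),-np.sin(a)],[np.sin(a),np.cos(a)]])
for l in([(172,174),(255,174),(251,288),(169,286)],[(104,57),(186,65),(175,173),(94,165)],[(240,64),(320,67),(312,178),(233,172)]):
    p,f=fit([(t,F(l))],(.062,.086,.032),onz(t,np.mean(l,0)/3.333+[245,200],.03),.01);print(np.round(p[:2],4),np.degrees(p[2])%180,round(f,3),"well",np.round(R.T@(p[:2]-O),4))
E
```

```text
[0.4311 0.0123] 87.3446187558477 0.027 well [-0.0471 -0.0111]
[0.5235 0.0662] 83.15476017057821 0.047 well [0.0399 0.0511]
[ 0.516  -0.0401] 84.41667746915884 0.04 well [ 0.0423 -0.0554]
```

Request:
servo_tool --pt "0 0 1 0 87" --pt "0 -0.4 2 0.05 87" --pt "0 -1.2 2 0.13 87" --pt "-0.1 -2 2 0.21 87" --pt "-0.1 -2.8 2 0.29 87"

```text
time_s: 27.6
tcp_pos: [0.4416, 0.24, 0.1562]
ee_rot: [[0.644, -0.765, 0.003], [-0.765, -0.644, 0.003], [-0.0, -0.005, -1.0]]
wrist_force: [-0.6, -0.5, -0.3]
gripper_width: 0.999
gripper_force: 0.0
```

Request:
servo_tool --pt "0 -0.8 0 0.085 87" --pt "-0.1 -1.6 0 0.17 87" --pt "-0.1 -2.5 0 0.255 87" --pt "-0.2 -3.4 0 0.34 87" --pt "-0.2 -4.3 0 0.425 87"

```text
time_s: 28.02
tcp_pos: [0.4355, 0.1103, 0.1555]
ee_rot: [[0.902, -0.431, 0.003], [-0.431, -0.902, 0.002], [0.002, -0.003, -1.0]]
wrist_force: [0.5, 1.0, 0.6]
gripper_width: 0.999
gripper_force: 0.0
```

Request:
servo_tool --pt "0 -0.9 0 0.09 87" --pt "-0.05 -1.8 0 0.18 87" --pt "-0.12 -2.6 0 0.27 87" --pt "-0.12 -3.32 0 0.36 87" --pt "-0.12 -3.32 0 0.4 87"

```text
time_s: 28.43
tcp_pos: [0.4316, 0.0091, 0.1553]
ee_rot: [[0.999, -0.05, 0.003], [-0.05, -0.999, 0.001], [0.003, -0.001, -1.0]]
wrist_force: [0.3, 0.4, -0.6]
gripper_width: 1.001
gripper_force: 0.0
```

Request:
servo_tool --pt "0 0 -0.5 0 87" --pt "0 0 -1 0 87" --pt "0 0 -1.5 0 87" --pt "0 0 -1.8 0 87" --pt "0 0 -2 0 87"

```text
time_s: 28.85
tcp_pos: [0.4322, 0.0116, 0.0942]
ee_rot: [[0.999, -0.05, 0.002], [-0.05, -0.999, 0.0], [0.002, -0.001, -1.0]]
wrist_force: [-1.1, -0.2, 0.3]
gripper_width: 1.001
gripper_force: 0.0
```

```bash
python3 -c "
from h import *
q=r.sense();print(q['tcp_pos'],np.degrees(np.arctan2(q['ee_rot'][1][0],q['ee_rot'][0][0])))"
```

```text
[0.43217641 0.0116345  0.09418006] -2.8774870634140126
```

Request:
servo_tool --pt "0 0 -0.6 0 87" --pt "0 0 -1.2 0 87" --pt "0 0 -1.7 0 87" --pt "0 0 -1.95 0 87" --pt "0 0 -2.03 0 87"

```text
time_s: 29.27
tcp_pos: [0.4318, 0.0117, 0.0325]
ee_rot: [[0.999, -0.05, -0.0], [-0.05, -0.999, -0.0], [-0.0, 0.0, -1.0]]
wrist_force: [0.3, -0.4, 0.3]
gripper_width: 1.001
gripper_force: 0.0
```

Request:
servo_tool --pt "0 0 0 0 70" --pt "0 0 0 0 40" --pt "0 0 0 0 40" --pt "0 0 0 0 40" --pt "0 0 0 0 40"

```text
time_s: 29.68
tcp_pos: [0.432, 0.0119, 0.0332]
ee_rot: [[0.999, -0.05, 0.002], [-0.05, -0.999, 0.001], [0.002, -0.001, -1.0]]
wrist_force: [-0.7, -0.4, 5.3]
gripper_width: 0.71
gripper_force: 30.6
```

Request:
servo_tool --pt "0 0 0.2 0 40" --pt "0 0 0.5 0 40" --pt "-0.1 -0.5 0.5 0 40" --pt "-0.2 -1 0.5 -0.02 40" --pt "-0.29 -1.38 0.5 -0.043 40"

```text
time_s: 30.1
tcp_pos: [0.4226, -0.0303, 0.0482]
ee_rot: [[0.996, -0.094, 0.0], [-0.094, -0.996, 0.0], [0.0, -0.0, -1.0]]
wrist_force: [-0.4, 0.5, -1.1]
gripper_width: 0.711
gripper_force: 30.0
```

Request:
servo_tool --pt "0 0 -0.2 0 40" --pt "0 0 -0.4 0 40" --pt "0 0 -0.48 0 40" --pt "0 0 -0.48 0 72" --pt "0 0 -0.48 0 74"

```text
time_s: 30.52
tcp_pos: [0.4232, -0.0292, 0.033]
ee_rot: [[0.996, -0.092, 0.0], [-0.092, -0.996, -0.0], [0.0, 0.0, -1.0]]
wrist_force: [0.1, 0.1, 0.7]
gripper_width: 0.787
gripper_force: 0.0
```

Request:
servo_tool --pt "0 0 0 0 74" --pt "0 0 0.6 0 74" --pt "0 0 1.6 0 74" --pt "0 0 2.8 0 74" --pt "0 0 4 0 74"

```text
time_s: 30.93
tcp_pos: [0.4222, -0.0296, 0.1541]
ee_rot: [[0.996, -0.092, -0.002], [-0.092, -0.996, -0.001], [-0.002, 0.001, -1.0]]
wrist_force: [1.3, 0.3, -0.8]
gripper_width: 0.845
gripper_force: 0.0
```

Request:
servo_tool --pt "0.05 0.8 0 -0.07 87" --pt "0.1 1.6 0 -0.14 87" --pt "0.15 2.4 0 -0.21 87" --pt "0.2 3.2 0 -0.28 87" --pt "0.24 4 0 -0.36 87"

```text
time_s: 31.35
tcp_pos: [0.4299, 0.0917, 0.1532]
ee_rot: [[0.898, -0.441, 0.0], [-0.441, -0.898, 0.0], [0.0, -0.0, -1.0]]
wrist_force: [-0.0, 1.7, 0.8]
gripper_width: 0.996
gripper_force: 0.0
```

Request:
servo_tool --pt "0.05 0.8 0 -0.07 87" --pt "0.1 1.6 0 -0.14 87" --pt "0.15 2.4 0 -0.21 87" --pt "0.2 3.2 0 -0.28 87" --pt "0.24 4 0 -0.36 87"

```text
time_s: 31.77
tcp_pos: [0.437, 0.2118, 0.153]
ee_rot: [[0.685, -0.728, -0.0], [-0.728, -0.685, -0.0], [-0.0, 0.0, -1.0]]
wrist_force: [0.7, -0.7, 0.8]
gripper_width: 1.0
gripper_force: 0.0
```

Request:
servo_tool --pt "0.05 0.8 0 -0.07 87" --pt "0.1 1.6 0 -0.14 87" --pt "0.15 2.4 0 -0.21 87" --pt "0.2 3.2 0 -0.28 87" --pt "0.24 3.8 0 -0.352 87"

```text
time_s: 32.18
tcp_pos: [0.4443, 0.3264, 0.1528]
ee_rot: [[0.393, -0.92, 0.0], [-0.92, -0.393, -0.0], [0.0, -0.0, -1.0]]
wrist_force: [1.1, -0.3, -0.5]
gripper_width: 0.993
gripper_force: 0.0
```

Request:
servo_tool --pt "0 0 -0.5 0 87" --pt "0 0 -1 0 87" --pt "0 0 -1.5 0 87" --pt "0 0 -1.8 0 87" --pt "0 0 -2 0 87"

```text
time_s: 32.6
tcp_pos: [0.4438, 0.324, 0.0917]
ee_rot: [[0.395, -0.919, -0.002], [-0.919, -0.395, -0.002], [0.001, 0.002, -1.0]]
wrist_force: [-0.8, -0.3, 0.4]
gripper_width: 1.003
gripper_force: 0.0
```

```bash
python3 - <<'E'
from h import *
s=r.capture("scene");t=r.capture("top")
q=r.sense();print(q['tcp_pos'],np.degrees(np.arctan2(q['ee_rot'][1][0],q['ee_rot'][0][0])))
for b in blobs(s,(105,22,40),(122,255,255),100):print(b.min(0),b.max(0))
E
```

```text
[0.44404524 0.32392182 0.09219679] -66.74886261304033
[477. 411.] [630. 479.]
[270. 244.] [351. 302.]
[200. 223.] [237. 246.]
[  0. 169.] [198. 233.]
[230. 158.] [273. 178.]
[289. 110.] [403. 215.]
```

Left box unmoved (scene 200–237, 223–246). Descend and grip, then carry to the last slot.

Request:
servo_tool --pt "0 0 -0.6 0 87" --pt "0 0 -1.2 0 87" --pt "0 0 -1.8 0 87" --pt "0 0 -2.2 0 87" --pt "0 0 -2.36 0 87"

```text
time_s: 33.12
tcp_pos: [0.4442, 0.3239, 0.0215]
ee_rot: [[0.395, -0.919, -0.001], [-0.919, -0.395, -0.001], [0.001, 0.001, -1.0]]
wrist_force: [0.1, -0.4, 0.4]
gripper_width: 1.002
gripper_force: 0.0
```

Request:
servo_tool --pt "0 0 0 0 70" --pt "0 0 0 0 40" --pt "0 0 0 0 40" --pt "0 0 0 0 40" --pt "0 0 0 0 40"

```text
time_s: 33.53
tcp_pos: [0.4449, 0.3248, 0.0234]
ee_rot: [[0.395, -0.919, 0.001], [-0.919, -0.395, 0.002], [-0.001, -0.002, -1.0]]
wrist_force: [-0.8, 0.3, 1.6]
gripper_width: 0.713
gripper_force: 29.6
```

Request:
servo_tool --pt "0 0 0.4 0 40" --pt "0 0 1.2 0 40" --pt "0 0 2.2 0.05 40" --pt "0 0 3.2 0.1 40" --pt "0 -0.3 4 0.15 40"

```text
time_s: 33.95
tcp_pos: [0.4451, 0.3166, 0.145]
ee_rot: [[0.531, -0.847, 0.003], [-0.847, -0.531, 0.002], [-0.001, -0.004, -1.0]]
wrist_force: [1.4, 0.5, -0.4]
gripper_width: 0.714
gripper_force: 29.6
```

```bash
python3 - <<'E'
from h import *
q=r.sense();p=q["tcp_pos"];print(p,q["gripper_width"]*87,q["gripper_force"],np.degrees(np.arctan2(q['ee_rot'][1][0],q['ee_rot'][0][0])))
E
```

```text
[0.44513102 0.31664589 0.14501609] 62.139739904137265 29.60826429494773 -57.93329599660176
```

Request:
servo_tool --pt "-0.05 -0.7 0 0.08 40" --pt "-0.1 -1.5 0 0.16 40" --pt "-0.15 -2.4 0 0.25 40" --pt "-0.2 -3.3 0 0.34 40" --pt "-0.25 -4.2 0 0.44 40"

```text
time_s: 34.37
tcp_pos: [0.4364, 0.188, 0.1427]
ee_rot: [[0.842, -0.54, 0.0], [-0.54, -0.842, 0.0], [-0.0, -0.001, -1.0]]
wrist_force: [0.4, -0.3, -1.1]
gripper_width: 0.715
gripper_force: 29.6
```

Request:
servo_tool --pt "-0.05 -0.9 0 0.1 40" --pt "-0.1 -1.8 0 0.2 40" --pt "-0.15 -2.6 0 0.3 40" --pt "-0.15 -3.3 0 0.39 40" --pt "-0.15 -3.77 0 0.482 40"

```text
time_s: 34.78
tcp_pos: [0.4317, 0.0744, 0.1427]
ee_rot: [[0.996, -0.09, -0.0], [-0.09, -0.996, 0.0], [-0.0, -0.0, -1.0]]
wrist_force: [-0.6, -0.5, -0.6]
gripper_width: 0.718
gripper_force: 29.6
```

Request:
servo_tool --pt "0 0 0 0 40" --pt "0 0 -0.2 0 40" --pt "0 0 -0.4 0 40" --pt "0 0 -0.4 0 40" --pt "0 0 -0.4 0 40"

```text
time_s: 35.2
tcp_pos: [0.4322, 0.0767, 0.1297]
ee_rot: [[0.996, -0.093, -0.001], [-0.093, -0.996, -0.001], [-0.001, 0.001, -1.0]]
wrist_force: [0.2, 0.6, -0.7]
gripper_width: 0.713
gripper_force: 29.6
```

```bash
python3 - <<'E'
from h import *
q=r.sense();p=q["tcp_pos"];print(p,q["gripper_width"]*87,q["gripper_force"],np.degrees(np.arctan2(q['ee_rot'][1][0],q['ee_rot'][0][0])))
s=r.capture("scene")
P=corners((p[0],p[1],p[2]-.022,np.radians(84.7)),(.062,.086,.032));print(np.round(proj(s,P)).tolist())
m=cv2.inRange(cv2.cvtColor(s["pixels"],cv2.COLOR_RGB2HSV),(105,28,40),(122,255,255))
for c in cv2.findContours(m,0,1)[0]:
    if cv2.contourArea(c)>80:print(cv2.approxPolyDP(cv2.convexHull(c),1.5,True).reshape(-1,2).tolist())
E
```

```text
[0.43216424 0.07666181 0.12972171] 62.036644838838484 29.607482836690906 -5.31161518143868
[[288.0, 241.0], [288.0, 229.0], [254.0, 254.0], [252.0, 241.0], [275.0, 231.0], [273.0, 218.0], [241.0, 242.0], [239.0, 229.0]]
[[477, 463], [536, 411], [630, 479], [493, 479]]
[[350, 273], [285, 302], [271, 290], [279, 254], [307, 244], [313, 246]]
[[283, 226], [286, 241], [277, 244], [276, 229]]
[[263, 225], [267, 232], [268, 248], [253, 253], [242, 242], [240, 232], [256, 224]]
[[29, 219], [20, 227], [5, 230], [4, 222], [20, 217]]
```

Request:
servo_tool --pt "0 0 -0.9 0 40" --pt "0 0 -1.8 0 40" --pt "0 0 -2.5 0 40" --pt "0 0 -2.9 0 40" --pt "0 0 -3.05 0 40"

```text
time_s: 35.67
tcp_pos: [0.4332, 0.0769, 0.0377]
ee_rot: [[0.996, -0.092, 0.0], [-0.092, -0.996, -0.0], [0.0, 0.0, -1.0]]
wrist_force: [1.3, -0.3, -0.1]
gripper_width: 0.717
gripper_force: 29.6
```

Request:
servo_tool --pt "0 0 -0.1 0 40" --pt "0 0 -0.18 0 40" --pt "0 0 -0.18 0 72" --pt "0 0 -0.18 0 74" --pt "0 0 -0.18 0 74"

```text
time_s: 36.08
tcp_pos: [0.4323, 0.0761, 0.034]
ee_rot: [[0.996, -0.093, 0.0], [-0.093, -0.996, 0.0], [0.0, -0.0, -1.0]]
wrist_force: [0.7, 0.4, -0.3]
gripper_width: 0.829
gripper_force: 0.0
```

Request:
servo_tool --pt "0 0 0 0 74" --pt "0 0 0.6 0 74" --pt "0 0 1.6 0 74" --pt "0 0 2.8 0 74" --pt "0 0 4 0 74"

```text
time_s: 36.5
tcp_pos: [0.4315, 0.0756, 0.1548]
ee_rot: [[0.996, -0.093, -0.002], [-0.093, -0.996, -0.001], [-0.002, 0.001, -1.0]]
wrist_force: [0.2, 0.5, -0.4]
gripper_width: 0.849
gripper_force: 0.0
```

Request:
servo_tool --pt "0 0.9 0.3 -0.05 60" --pt "0 1.9 1 -0.1 60" --pt "0 3 1.5 -0.15 60" --pt "0 4.1 1.5 -0.2 60" --pt "0 5.2 1.5 -0.3 60"

```text
time_s: 36.92
tcp_pos: [0.4323, 0.2338, 0.2003]
ee_rot: [[0.922, -0.386, 0.002], [-0.386, -0.922, 0.003], [0.001, -0.003, -1.0]]
wrist_force: [0.1, 0.2, -0.1]
gripper_width: 0.697
gripper_force: 0.0
```

```bash
python3 - <<'E'
from h import *
s=r.capture("scene");t=r.capture("top");print(r.sense()["tcp_pos"])
im=np.zeros((360,800,3),np.uint8)
im[:350,:400]=cv2.resize(t["pixels"][200:305,245:365,::-1],(400,350));im[:267,400:]=cv2.resize(s["pixels"][190:310,240:420,::-1],(400,267));cv2.imwrite("pics/b5.png",im)
E
```

```text
[0.43272175 0.23584526 0.19907134]
```

View pics/b5.png

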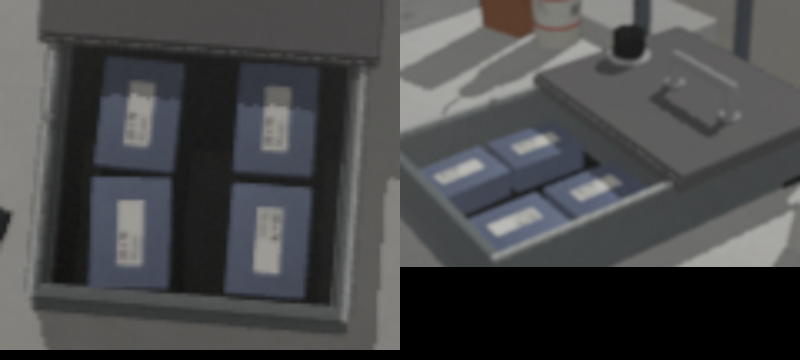

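All four boxes lie flat in the well, at (135,115), (275,120), (130,232) and (268,240) in the crop. Now shut the lid.

Request:
servo_tool --pt "0.5 -0.5 0 -0.08 60" --pt "1 -1.1 0 -0.16 60" --pt "1.6 -1.7 0 -0.25 60" --pt "2.2 -2.3 0 -0.34 60" --pt "2.7 -2.9 0 -0.43 60"

```text
time_s: 37.43
tcp_pos: [0.5139, 0.1438, 0.1985]
ee_rot: [[0.677, -0.736, -0.0], [-0.736, -0.677, -0.0], [-0.0, 0.0, -1.0]]
wrist_force: [-0.1, 0.0, 0.3]
gripper_width: 0.69
gripper_force: 0.0
```

Request:
servo_tool --pt "0.5 -0.6 0 -0.08 60" --pt "1 -1.2 0 -0.16 60" --pt "1.6 -1.8 0 -0.25 60" --pt "2.2 -2.4 0 -0.34 60" --pt "2.7 -2.9 0 -0.43 60"

```text
time_s: 37.85
tcp_pos: [0.5948, 0.0563, 0.1984]
ee_rot: [[0.308, -0.952, -0.001], [-0.952, -0.308, -0.0], [-0.0, 0.001, -1.0]]
wrist_force: [1.3, -0.0, -0.1]
gripper_width: 0.691
gripper_force: 0.0
```

Request:
servo_tool --pt "0.5 -0.6 0 -0.08 60" --pt "1 -1.2 0 -0.16 60" --pt "1.6 -1.8 0 -0.25 60" --pt "2.2 -2.4 0 -0.34 60" --pt "2.68 -2.95 0 -0.411 60"

```text
time_s: 38.27
tcp_pos: [0.6752, -0.032, 0.1983]
ee_rot: [[-0.098, -0.995, -0.001], [-0.995, 0.098, -0.0], [0.0, 0.001, -1.0]]
wrist_force: [0.1, 1.0, 0.0]
gripper_width: 0.69
gripper_force: 0.0
```

Request:
servo_tool --pt "0 0 0 0 60" --pt "0 0 -0.3 0 60" --pt "0 0 -0.6 0 60" --pt "0 0 -0.9 0 60" --pt "0 0 -1 0 60"

```text
time_s: 38.68
tcp_pos: [0.673, -0.0296, 0.166]
ee_rot: [[-0.092, -0.996, -0.004], [-0.996, 0.092, 0.0], [0.0, 0.004, -1.0]]
wrist_force: [0.1, 0.6, -0.5]
gripper_width: 0.688
gripper_force: 0.0
```

```bash
python3 -c "
from h import *
q=r.sense();print(q['tcp_pos'],np.degrees(np.arctan2(q['ee_rot'][1][0],q['ee_rot'][0][0])))"
```

```text
[ 0.67295242 -0.02962919  0.16595737] -95.2842832926743
```

Request:
servo_tool --pt "0 0 -0.6 0 60" --pt "0 0 -1.2 0 60" --pt "0 0 -1.6 0 60" --pt "0 0 -1.8 0 60" --pt "0 0 -1.85 0 60"

```text
time_s: 39.1
tcp_pos: [0.674, -0.03, 0.1114]
ee_rot: [[-0.092, -0.996, -0.003], [-0.996, 0.092, -0.0], [0.001, 0.003, -1.0]]
wrist_force: [0.1, 0.5, 0.1]
gripper_width: 0.688
gripper_force: 0.0
```

Request:
servo_tool --pt "0 0 0 0 20" --pt "0 0 0 0 0" --pt "0 0 0 0 0" --pt "0 0 0 0 0" --pt "0 0 0 0 0"

```text
time_s: 39.52
tcp_pos: [0.6752, -0.0303, 0.1137]
ee_rot: [[-0.093, -0.996, 0.001], [-0.996, 0.093, 0.0], [-0.0, -0.001, -1.0]]
wrist_force: [-1.1, 0.1, -0.9]
gripper_width: 0.4
gripper_force: 0.0
```

Request:
servo_tool --pt "0 0 0 0 0" --pt "0 0 0 0 0" --pt "0 0 0 0 0" --pt "0 0 0 0 0" --pt "0 0 0 0 0"

```text
time_s: 39.93
tcp_pos: [0.675, -0.0304, 0.113]
ee_rot: [[-0.093, -0.996, 0.0], [-0.996, 0.093, -0.0], [0.0, -0.0, -1.0]]
wrist_force: [0.9, 0.2, 0.3]
gripper_width: 0.123
gripper_force: 30.0
```

Request:
servo_tool --pt "-0.3 0.03 0 0 0" --pt "-0.9 0.08 0 0 0" --pt "-1.6 0.15 0 0 0" --pt "-2.3 0.21 0 0 0" --pt "-3 0.28 0 0 0"

```text
time_s: 40.35
tcp_pos: [0.5858, -0.0212, 0.1131]
ee_rot: [[-0.093, -0.996, 0.004], [-0.996, 0.093, 0.001], [-0.002, -0.004, -1.0]]
wrist_force: [3.5, 2.9, -2.6]
gripper_width: 0.128
gripper_force: 30.0
```

Request:
servo_tool --pt "-0.7 0.06 0 0 0" --pt "-1.4 0.13 0 0 0" --pt "-2.1 0.19 0 0 0" --pt "-2.7 0.25 0 0 0" --pt "-3.1 0.29 0 0 0"

```text
time_s: 40.77
tcp_pos: [0.4919, -0.0116, 0.113]
ee_rot: [[-0.093, -0.996, 0.004], [-0.996, 0.093, 0.003], [-0.003, -0.004, -1.0]]
wrist_force: [3.2, 5.9, -5.7]
gripper_width: 0.125
gripper_force: 30.0
```

Request:
servo_tool --pt "-0.1 0.01 0 0 0" --pt "-0.2 0.02 0 0 0" --pt "-0.3 0.03 0 0 0" --pt "-0.35 0.03 0 0 0" --pt "-0.4 0.04 0 0 0"

```text
time_s: 41.18
tcp_pos: [0.4813, -0.0105, 0.113]
ee_rot: [[-0.093, -0.996, 0.004], [-0.996, 0.093, 0.003], [-0.003, -0.004, -1.0]]
wrist_force: [3.0, 5.2, -4.4]
gripper_width: 0.122
gripper_force: 30.0
```

Continue gently until the stop is felt.

Request:
servo_tool --pt "-0.05 0 0 0 0" --pt "-0.1 0.01 0 0 0" --pt "-0.15 0.01 0 0 0" --pt "-0.2 0.02 0 0 0" --pt "-0.2 0.02 0 0 0"

```text
time_s: 41.6
tcp_pos: [0.4777, -0.0101, 0.1131]
ee_rot: [[-0.092, -0.996, 0.009], [-0.996, 0.093, 0.003], [-0.003, -0.009, -1.0]]
wrist_force: [8.8, 1.6, -11.1]
gripper_width: 0.124
gripper_force: 30.0
```

Request:
servo_tool --pt "-0.05 0 0 0 0" --pt "-0.1 0.01 0 0 0" --pt "-0.1 0.01 0 0 0" --pt "-0.1 0.01 0 0 0" --pt "-0.1 0.01 0 0 0"

```text
time_s: 42.02
tcp_pos: [0.4776, -0.01, 0.1131]
ee_rot: [[-0.092, -0.996, 0.015], [-0.996, 0.092, 0.003], [-0.004, -0.014, -1.0]]
wrist_force: [16.9, -4.4, -17.5]
gripper_width: 0.125
gripper_force: 30.0
```

Stop reached: 197 mm of travel and 17 N. Release, clear away and check.

Request:
servo_tool --pt "0.1 -0.01 0 0 0" --pt "0.15 -0.01 0 0 30" --pt "0.15 -0.01 0 0 50" --pt "0.15 -0.01 0 0 50" --pt "0.15 -0.01 0 0 50"

```text
time_s: 42.43
tcp_pos: [0.4748, -0.0116, 0.113]
ee_rot: [[-0.093, -0.996, -0.001], [-0.996, 0.093, -0.0], [0.0, 0.001, -1.0]]
wrist_force: [-0.2, -0.8, 0.7]
gripper_width: 0.342
gripper_force: 0.0
```

Request:
servo_tool --pt "0 0 0 0 50" --pt "0 0 0.6 0 50" --pt "0 0 1.4 0 50" --pt "0 0 2.4 0 50" --pt "0 0 3.4 0 50"

```text
time_s: 42.85
tcp_pos: [0.4745, -0.0117, 0.2159]
ee_rot: [[-0.093, -0.996, -0.002], [-0.996, 0.093, -0.001], [0.001, 0.002, -1.0]]
wrist_force: [1.6, 0.3, 0.6]
gripper_width: 0.563
gripper_force: 0.0
```

Request:
servo_tool --pt "0 0.9 0.5 0 50" --pt "0 2 1 0 50" --pt "0 3.1 1 0 50" --pt "0 4.2 1 0 50" --pt "0 5.3 1 0 50"

```text
time_s: 43.27
tcp_pos: [0.4748, 0.1488, 0.2457]
ee_rot: [[-0.094, -0.996, 0.001], [-0.996, 0.094, 0.001], [-0.001, -0.001, -1.0]]
wrist_force: [0.6, -0.2, 0.2]
gripper_width: 0.579
gripper_force: 0.0
```

Request:
servo_tool --pt "0 1.1 0 0 50" --pt "0 2.2 0 0 50" --pt "0 3.3 0 0 50" --pt "0 4.4 0 0 50" --pt "0 4.4 0 0 50"

```text
time_s: 43.68
tcp_pos: [0.4754, 0.284, 0.2446]
ee_rot: [[-0.089, -0.996, 0.001], [-0.996, 0.089, 0.001], [-0.001, -0.001, -1.0]]
wrist_force: [-0.0, 0.4, -0.5]
gripper_width: 0.579
gripper_force: 0.0
```

```bash
python3 - <<'E'
from h import *
t=r.capture("top");s=r.capture("scene");q=r.sense();print(q["tcp_pos"],q["wrist_force"])
im=np.zeros((430,800,3),np.uint8)
im[:330,:480]=cv2.resize(t["pixels"][120:340,140:460,::-1],(480,330));im[:240,480:]=cv2.resize(s["pixels"][190:370,220:460,::-1],(320,240));cv2.imwrite("pics/end.png",im[:330])
E
```

```text
[0.47480389 0.28027142 0.24446523] [-0.01209263  0.90043185 -0.25115821]
```

View pics/end.png

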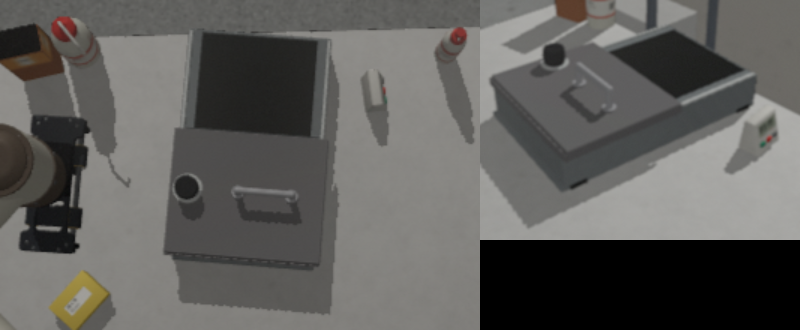

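The lid is shut, with the bar at pixels (298,248)–(336,251), the same as at the start. The timer stands on the desk and both bottles are in place.

```bash
python3 -c "
from station import r
print(r.finish_job())"
```

```text
the job is handed in; nothing more can be done
None
```

I handed the job in: all four blue slide boxes were lying flat in the well when last seen, just before I slid the lid shut to its stop. The timer stands on the desk to the right of the chest, and I left both bottles alone. The catch was already off, so I did not turn the knob. The hand-in returned no verdict.

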